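# Check the last board of a batch with the handheld microscope

### The job

The last bare board of the batch lies by itself on the bench: lay it gently and squarely on top of the pile of boards, the same way round as the others, and let go of it. Then take the handheld microscope out of its dock, bring it across to the pile without knocking the rack of standing boards or anything else, and hold it upright over the square land pattern of the board you have just laid there: nose centred on the pattern and about a centimetre above it, flat sides parallel to the board's long edges, the microscope never touching any board. Finish while holding it there, still, because the picture is taken with the microscope in your grip: do not put it down or let go.

Things in the scene. Friction and masses are not known exactly. Their poses are not given: they have to be found in the camera images.
- board: the loose board: a flat bare green circuit board 104 mm long (its x) x 52 mm wide (its y) x 6.4 mm thick, about 65 g, lying flat on the bench, face up, away from the other boards. Origin at the centre of its underside, z up. Gold edge fingers run along its -x end; the square land pattern lies towards its +x end
- board_land (a point): centre of the land pattern on the upper face of the loose board: a gold square pad ringed by four rows of small gold pads, 26 mm square over all; 24 mm from the board's centre towards +x, 6.4 mm above its underside
- pile_top: topmost of the pile of three identical boards (sizes, origin and axes as the loose board), all loose and the same way round; the pile is 19.2 mm high, this board's underside 12.8 mm above the bench. Laid squarely, the loose board's origin stands 6.4 mm above this one's and their axes agree
- pile_top_land (a point): centre of the land pattern on the upper face of the topmost board of the pile
- pile_bottom: the lowest board of the pile, lying on the bench, same axes
- scope: cordless handheld microscope, 140 g, upright, nose down in its dock: white flat body 46 (x) x 30 (y) x 100 mm tall, rubber pads on its two flat sides (+y, -y, 30 mm apart: grip there), and under it a round nose 24 mm across, 26 mm long; 126 mm in all. Origin: centre of the nose's flat lower end, z up the body. In the dock its top is 134 mm above the bench. Focus wheel on its -x face
- scope_nose (a point): centre of the flat lower end of the microscope's nose (same point as the microscope's origin)
- dock: black charging dock, fixed to the bench: foot 96 (x) x 80 (y) x 8 mm, on it an open pocket 51 x 35 mm inside with 6 mm walls, rim 44 mm above the bench; the microscope stands on the pocket's floor, 8 mm above the bench, with 2.5 mm of play all round, and lifts straight out. Origin at the centre of the underside, x along the pocket's long side
- rack: bystander between dock and pile: black comb rack 200 mm (its x) x 80 mm (its y), loose on the bench, about 0.85 kg, with five like boards standing on end in it; they are held fast in it and reach 112 mm above the bench. Origin at the centre of the underside
- bottle: bystander: white solvent dispenser bottle, 60 mm diameter, 94 mm tall, on the bench; origin at the centre of its underside
- tray: bystander: low black parts tray with three compartments, 90 x 140 x 22 mm; origin at the centre of its underside
Not all that is in view belongs to the job. What is shaped like the board but blue or red is not meant.

How it is judged:
On the way, in this order (a step that is already met when the one before it is completed fails the run):
1. the loose board lies squarely on the pile, the same way round, let go and at rest (horizontal distance between board and pile_top below 0.005 m and horizontal distance between board_land and pile_top_land below 0.007 m and angle between the x axis of board and the x axis of pile_top, either way round below 0.07 rad and z of board in the frame of pile_top between 0.005 and 0.008 m and angle between board's own z axis and vertical below 0.04 rad and contact force between board and the fingers below 0.05 N and linear speed of board below 0.02 m/s), for 0.2 s.
2. the microscope is lifted clear of the dock in the gripper (z of scope_nose in the frame of dock above 0.05 m and contact force between scope and the fingers above 1 N), for 0.1 s.
At the end, for the whole second after the job is handed in: microscope held still in the gripper, upright within 4.5 deg, nose 4-16 mm above the laid board's land pattern, within 6 mm of its centre, sides within 5.5 deg of the long edges, touching no board; board on the pile the same way round, within 5 mm and 4 deg; pile square within 8 mm (horizontal distance between board and pile_top below 0.005 m and horizontal distance between board_land and pile_top_land below 0.007 m and angle between the x axis of board and the x axis of pile_top, either way round below 0.07 rad and z of board in the frame of pile_top between 0.005 and 0.008 m and horizontal distance between pile_top and pile_bottom below 0.008 m and horizontal distance between scope_nose and board_land below 0.006 m and z of scope_nose in the frame of board_land between 0.004 and 0.016 m and angle between scope's own z axis and vertical below 0.08 rad and angle between the x axis of scope and the x axis of board, either way round below 0.1 rad and contact force between scope and the fingers above 1 N and contact force between scope and board below 0.05 N and linear speed of scope below 0.02 m/s); the arm keeps its last pose, push and grip.
It fails at once if the microscope touches a board (contact force between scope and board above 0.2 N or contact force between scope and pile_top above 0.2 N or contact force between scope and rack above 0.2 N).
It fails at once if the board is dropped instead of laid down (it falls freely by more than about 10 mm) (contact force between board and the fingers below 0.01 N and linear speed of board above 0.45 m/s).
It fails at once if the board is slammed or pressed hard on the pile (contact force between board and pile_top above 35 N).
It fails at once if the pile is pushed more than 15 mm out of its place (distance of any of pile_bottom, pile_top from where it was at the start of the episode above 0.015 m).
It fails at once if the rack, the bottle or the tray is knocked more than 10 mm out of its place (distance of any of rack, bottle, tray from where it was at the start of the episode above 0.01 m).
It also fails if it takes over 72 s, if anything falls off the work surface, if the arm or the gripper's body presses on something with over 40 N, if the wrist force passes 120 N, or if a joint passes its speed limit or range.

### The arm

A 7-joint arm with a two-finger parallel gripper is mounted at the origin on the work surface. World frame = base frame: x ahead of the robot, y to its left, z up, the work surface at z = 0. Lengths are in m, angles in rad, forces in N, time in s.
With the tool pointing down it reaches from about 0.4 to 0.85 m from the base axis. Payload 4.4 kg.
Tool frame: the origin (TCP) lies midway between the tips of the shut fingers; the grasp point (between the pads) lies 19 mm behind it; y points along the fingers, z is the direction in which the jaws open and shut, and the axes are right-handed (so a half turn about y gives the same grasp; the last joint's range is limited). The gripper opens to 94 mm and grips with 3 to 60 N. Pads are 16 mm wide; open, the fingers measure 119 mm over their backs; the gripper's body (75 mm by 177 mm) begins 78 mm behind the grasp point.
Start: joints at [-1.257, 0.628, 0.038, 1.517, -0.027, 0.996, -0.02], TCP at [0.241, 0.604, 0.18] pointing down, gripper open.
Joint ranges: [-3.06, 3.06], [-0.37, 2.12], [-1.25, 1.32], [0.18, 2.47], [-1.1, 4.24], [0.23, 1.98], [-2.94, 2.94]. Speed limits (rad/s): [2.57, 2.57, 3.14, 3.14, 3.14, 3.14, 3.14].

### API

Orientations are given as a unit quaternion [w, x, y, z].
In Python, from cell import sense, read_camera, camera_info, finish_job gives the robot as it stands.
- The arm moves only by the tool arm_command, never from a script. Its argument "motion" is text: rows parted by semicolons, each of 6 numbers parted by spaces: the shift along the tool's x, y, z in cm, then the turn, a rotation vector about the tool's x, y, z in rad. A call has 1 to 5 rows; each row is the pose to reach, as a shift and turn from the pose commanded when the call began, along the tool's axes at that moment; what a row does not reach only later rows make up. A row lasts 1/12 s, in which the tool goes at most 41.7 mm and 7.16 degrees, less where a joint would pass 70% of its speed; a pose out of reach is approached as far as the arm can. A call with a gripper value outside its range is refused whole. "grip" is the gripper command: -1 is shut, 1 is fully open, values between are in proportion, set as the call begins (left out, the last holds). The fingers move at their own pace and stop on an object; the grip force is fixed at half the most. Time passes only in rows, so rows that repeat a pose let the fingers close. It gives the time, the measured TCP pose, the force and the opening at its end, in the units of the state.
- sense(): the state, without advancing time (a new reading comes with each control period).
- read_camera(name): name is "scene" or "top"; returns the picture (420x560x3 uint8, red, green, blue); there is no depth.
- camera_info(name): a dict with "vertical_fov" (degrees; the focal length in pixels is half the picture's height over the tangent of half this angle, whatever the lens; pixels are square), "cx", "cy" (the principal point, pixels), "origin" and "attitude" of the camera in the world. Camera axes: x right, y down, z forward; pixel columns grow to the right and rows downward; lengths in m; the calibration is good to about 2 mm. A picture is of the moment at which its call begins. camera_info takes no time and is no camera call.
- finish_job(): hands the job in, once; it reports no verdict.
The state is a dict: "time": time; "joint_positions": joint angles; "dq": joint speeds; "joint_efforts": joint torques, N m; "tool_pos": TCP position; "ee_rot": TCP orientation; "wrist_force": force on the tool from outside, world axes, zero at the start; "ft_torque": the same for the moment, N m; "finger_gap": finger opening in m.
Only numpy, scipy, OpenCV 4.12 (cv2) and the standard library are available. Lean on these libraries where they do the work, as an engineer would, in place of code of your own. Each camera call takes 0.05 s, during which the arm holds its last target.

## Working session

There is one attempt and no reset: what is moved stays moved. The work goes in short steps, Python scripts to look and compute and a tool call to move; the robot and the scene stay as the last step left them, time stands still between calls to the robot, and variables do not carry over. Pictures are saved under pics/ and viewed, and the job is handed in when it is done.

Besides the shell and the picture viewer there is one more tool, called after "Call:" by a JSON object that holds its "op" and its "data". arm_command: Moves the arm, as the interface text tells. Its arguments: {"type":"object","properties":{"motion":{"type":"string"},"grip":{"type":"number"}},"required":["motion"]}

```bash
mkdir -p pics; ls
python3 - <<'E'
from cell import *
import cv2
for n in("scene","top"):
    im=read_camera(n); cv2.imwrite(f"pics/{n}0.png",cv2.cvtColor(im,cv2.COLOR_RGB2BGR)); print(camera_info(n))
print(sense())
E
```

```text
pics
{'vertical_fov': 43.30295572834976, 'cx': 279.13264064387005, 'cy': 203.23602134415458, 'origin': array([ 1.17377879, -0.82844261,  0.7674484 ]), 'attitude': array([-0.42720897,  0.83753037,  0.30656882, -0.1484956 ])}
{'vertical_fov': 56.22813426042796, 'cx': 278.1595774697469, 'cy': 209.66403883159688, 'origin': array([ 0.41745111, -0.04140605,  1.11250695]), 'attitude': array([ 0.04206707, -0.69785151,  0.71405785, -0.03681067])}
{'time': 0.1, 'joint_positions': array([-1.25680021,  0.62922844,  0.03846442,  1.51823312, -0.0270148 ,
        0.99630499, -0.01997355]), 'dq': array([ 6.13369057e-04, -3.01031770e-03, -3.58172070e-04, -3.61557809e-03,
       -1.88190400e-03,  6.58601003e-04,  8.88648223e-05]), 'joint_efforts': array([ 2.85713868e-03, -5.50787902e+01,  1.14724372e+00, -1.87111902e+01,
       -5.21966850e-02,  1.91920821e-02,  5.96019208e-05]), 'tool_pos': array([0.24072128, 0.60310901, 0.17877396]), 'ee_rot': array([-0.69381976,  0.69497113, -0.13357718,  0.13336568]), 'wrist_force': array([ 0.37583965, -0.79423245, -0.16439549]), 'ft_torque': array([-0.02695691, -0.04297689,  0.01362893]), 'finger_gap': 0.09416008296929139}
```

View pics/scene0.png

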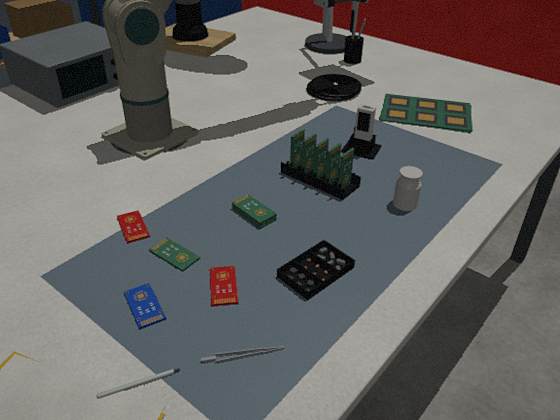

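View pics/top0.png

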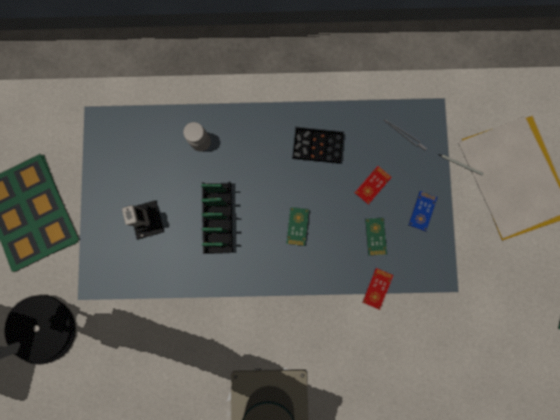

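```bash
cat > h.py <<'E'
from cell import *
import numpy as np, cv2
from scipy.spatial.transform import Rotation as R
def q2R(q): q=np.array(q); return R.from_quat([q[1],q[2],q[3],q[0]])
def cam(n):
    c=camera_info(n); f=210/np.tan(np.radians(c['vertical_fov'])/2); return c,f,q2R(c['attitude']).as_matrix()
def ray(n,uv,z):
    c,f,M=cam(n); uv=np.atleast_2d(uv).astype(float)
    d=np.c_[(uv[:,0]-c['cx'])/f,(uv[:,1]-c['cy'])/f,np.ones(len(uv))]@M.T
    o=np.array(c['origin']); return o+d*((z-o[2])/d[:,2])[:,None]
def proj(n,p):
    c,f,M=cam(n); q=(np.atleast_2d(p)-c['origin'])@M
    return np.c_[c['cx']+f*q[:,0]/q[:,2],c['cy']+f*q[:,1]/q[:,2]]
def rd(n): return cv2.cvtColor(read_camera(n),cv2.COLOR_RGB2BGR)
def crop(im,x0,y0,x1,y1,s,name): cv2.imwrite('pics/'+name,cv2.resize(im[y0:y1,x0:x1],None,fx=s,fy=s,interpolation=cv2.INTER_CUBIC))
E
python3 - <<'E'
from h import *
t=cv2.imread('pics/top0.png'); s=cv2.imread('pics/scene0.png')
a=cv2.resize(t[195:265,270:400],None,fx=6,fy=6,interpolation=cv2.INTER_CUBIC)
cv2.imwrite('pics/c_top.png',a)
crop(s,130,180,290,280,5,'c_scene.png')
crop(t,110,170,250,265,5,'c_top2.png'); crop(s,270,90,400,210,5,'c_scene2.png')
print(proj('top',[[0,0,0]]),proj('scene',[[0,0,0]]))
for nm,im,lo,hi,mx in(('top',t,0,0,0),('scene',s,0,0,0)):
    hsv=cv2.cvtColor(im,cv2.COLOR_BGR2HSV)
    m=cv2.inRange(hsv,(45,70,20),(90,255,255)); m|=0
    # include gold
    n,l,st,ce=cv2.connectedComponentsWithStats(m)
    for i in range(1,n):
        if st[i,4]>60: print(nm,st[i],ce[i].round(1))
E
```

```text
[[269.87133383 409.8580883 ]] [[150.78799886 134.14088285]]
top [   0  155   78  116 2721] [ 33.8 214.2]
top [202 184  24   9 154] [213.4 187.4]
top [202 197  25   9 146] [213.3 200.9]
top [288 208  21  37 466] [297.8 224.5]
top [202 212  25   7 130] [213.2 214.9]
top [365 218  21  35 456] [375.3 234.4]
top [202 227  24   6 104] [213.  229.2]
top [202 242  25   5  95] [213.3 244. ]
scene [125   9  33  36 423] [141.4  26. ]
scene [ 379   94   93   39 1187] [427.3 113.3]
scene [ 290  129   65   59 1518] [321.  158.9]
scene [232 195  45  34 661] [254.4 212.2]
scene [149 238  51  33 606] [174.9 254.6]
```

View pics/c_top.png

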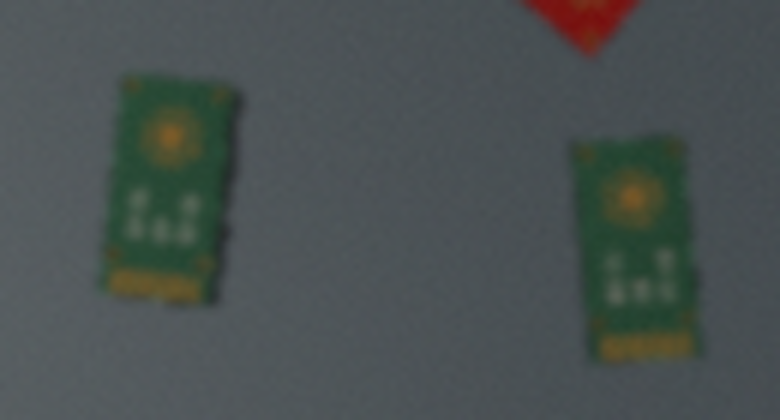

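View pics/c_scene.png

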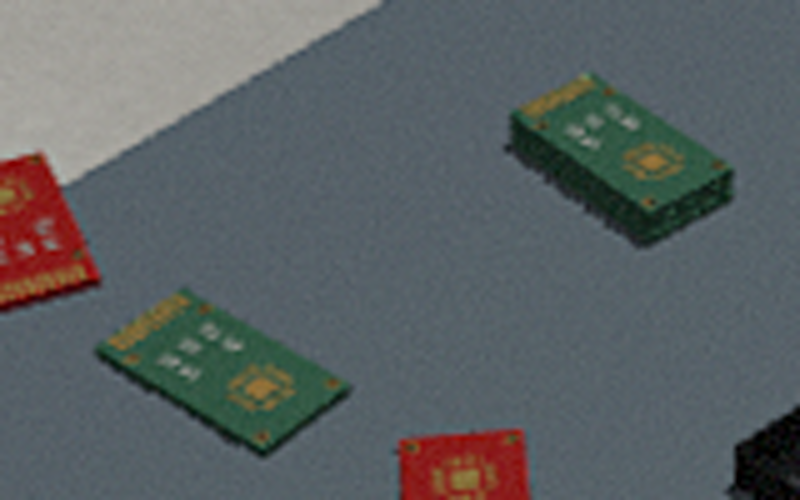

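View pics/c_top2.png

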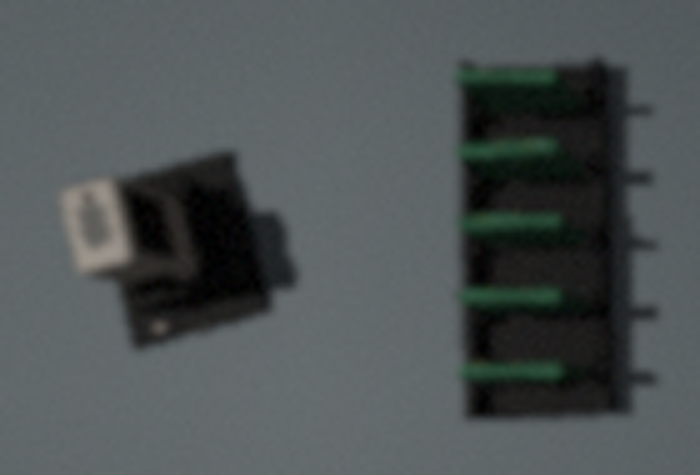

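View pics/c_scene2.png

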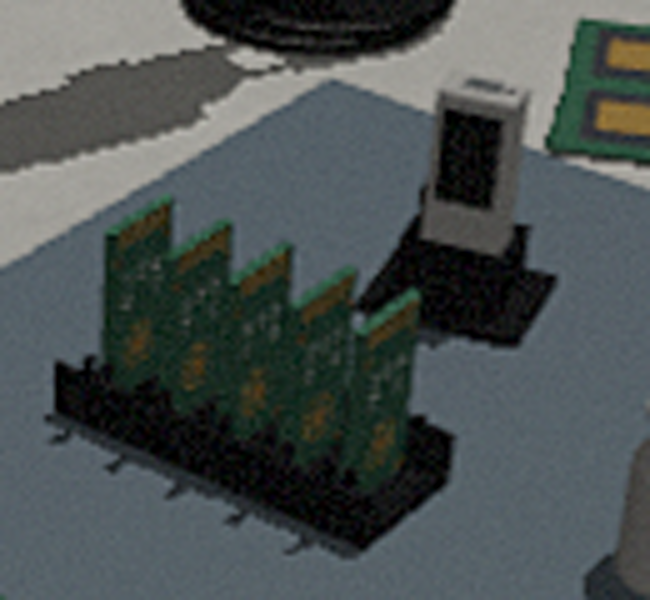

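```bash
cat > meas.py <<'E'
from h import *
def board(n,im,box,z,s=6):
    x0,y0,x1,y1=box; c=cv2.resize(im[y0:y1,x0:x1],None,fx=s,fy=s,interpolation=cv2.INTER_CUBIC)
    h=cv2.cvtColor(c,cv2.COLOR_BGR2HSV)
    px=lambda p:(np.array(p,float)+.5)/s-.5+[x0,y0]
    gold=cv2.inRange(h,(8,90,40),(32,255,255))
    gold=cv2.morphologyEx(gold,cv2.MORPH_CLOSE,np.ones((9,9)))
    k,l,st,ce=cv2.connectedComponentsWithStats(gold)
    out=[(st[i,4],ray(n,px(ce[i]),z)[0,:2].round(4)) for i in range(1,k) if st[i,4]>150]
    g=cv2.inRange(h,(40,75,0),(92,255,255))|gold
    k,l,st,ce=cv2.connectedComponentsWithStats(cv2.morphologyEx(g,cv2.MORPH_CLOSE,np.ones((25,25))))
    i=1+np.argmax(st[1:,4]); cn,_=cv2.findContours((l==i).astype('uint8'),cv2.RETR_EXTERNAL,cv2.CHAIN_APPROX_NONE)
    P=ray(n,px(max(cn,key=len)[:,0]),z)[:,:2]
    r=cv2.minAreaRect((P*1000).astype(np.float32))
    print(n,'rect',np.round(r[0],1),np.round(r[1],1),round(r[2],1)); print('  gold',out)
    m=cv2.moments((l==i).astype('uint8'),True);print('  centroid',ray(n,px([m['m10']/m['m00'],m['m01']/m['m00']]),z)[0,:2].round(4))
E
python3 - <<'E'
from meas import *
t=cv2.imread('pics/top0.png'); s=cv2.imread('pics/scene0.png')
print('pile'); board('top',t,(280,200,318,255),.0192); board('scene',s,(225,188,285,235),.0192)
print('loose'); board('top',t,(358,210,395,262),.0064); board('scene',s,(143,232,205,276),.0064)
E
```

```text
pile
top rect [493.  -87.5] [ 52.2 101.8] 82.0
  gold [(np.int32(1116), array([ 0.5164, -0.0894])), (np.int32(1862), array([ 0.4484, -0.0799]))]
  centroid [ 0.493  -0.0876]
scene rect [499.7 -99.2] [ 68.2 121.6] 81.3
  gold [(np.int32(1278), array([ 0.4464, -0.0849])), (np.int32(1564), array([ 0.5145, -0.0941]))]
  centroid [ 0.5023 -0.1002]
loose
top rect [ 460.9 -306.1] [101.5  52. ] 2.3
  gold [(np.int32(1281), array([ 0.4848, -0.3068])), (np.int32(1823), array([ 0.4155, -0.3079]))]
  centroid [ 0.4607 -0.306 ]
scene rect [ 461.7 -312.2] [107.8  56.3] 2.1
  gold [(np.int32(452), array([ 0.3636, -0.3121])), (np.int32(1851), array([ 0.4143, -0.3127])), (np.int32(2169), array([ 0.4837, -0.3083]))]
  centroid [ 0.4636 -0.3125]
```

Run:
```python
from h import *
M=q2R(sense()['ee_rot']).as_matrix(); print(M.round(3))
t=cv2.imread('pics/top0.png'); s=cv2.imread('pics/scene0.png')
# scope top in top view
x0,y0,x1,y1=112,195,142,235; k=6
c=cv2.resize(t[y0:y1,x0:x1],None,fx=k,fy=k,interpolation=cv2.INTER_CUBIC)
g=cv2.cvtColor(c,cv2.COLOR_BGR2GRAY); h=cv2.cvtColor(c,cv2.COLOR_BGR2HSV)
for th in(110,125,140):
    m=(g>th).astype('uint8'); m=cv2.morphologyEx(m,cv2.MORPH_CLOSE,np.ones((31,31)))
    cn,_=cv2.findContours(m,cv2.RETR_EXTERNAL,cv2.CHAIN_APPROX_NONE); cc=max(cn,key=cv2.contourArea)
    P=ray('top',(cc[:,0]+.5)/k-.5+[x0,y0],.134)[:,:2]
    print(th,cv2.minAreaRect((P*1000).astype(np.float32)))
cv2.imwrite('pics/m.png',np.hstack([c,cv2.cvtColor(m*255,cv2.COLOR_GRAY2BGR)]))
crop(s,345,95,395,165,8,'c_scope.png')
crop(t,112,190,172,245,10,'c_dock.png')
```

```text
[[ 0.929 -0.001  0.371]
 [-0.371 -0.002  0.929]
 [ 0.    -1.    -0.002]]
110 ((523.671630859375, 341.7254333496094), (44.40073013305664, 28.629547119140625), 15.092742919921875)
125 ((523.5595703125, 341.0782165527344), (40.88011169433594, 24.896533966064453), 14.549216270446777)
140 ((509.9558410644531, 337.8183898925781), (11.70500659942627, 21.735252380371094), 2.411088705062866)
```

View pics/c_scope.png

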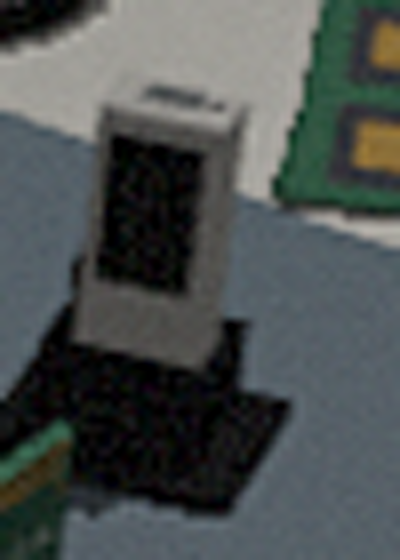

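View pics/c_dock.png

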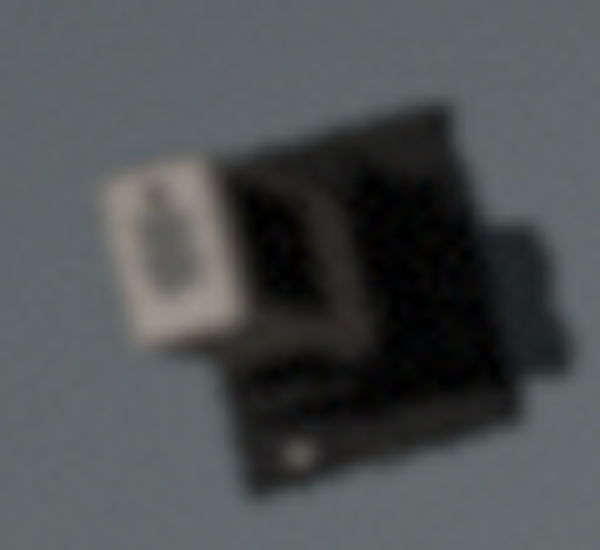

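```bash
cat >> h.py <<'E'
def go(x,y,z,yaw,cmdpos=None):
    "delta in tool axes (cm) and turn about tool y to make tool z axis point at yaw+90 deg"
    s=sense(); M=q2R(s['ee_rot']).as_matrix(); p=np.array(s['tool_pos'])
    d=M.T@(np.array([x,y,z])-p)*100
    a=np.radians(yaw+90); ty=np.array([0,0,-1.]); tz=np.array([np.cos(a),np.sin(a),0]); T=np.c_[np.cross(ty,tz),ty,tz]
    rv=R.from_matrix(M.T@T).as_rotvec()
    print('t',round(s['time'],2),'pos',p.round(4),'F',np.round(s['wrist_force'],1),'gap',round(s['finger_gap'],4),'yaw',round(np.degrees(np.arctan2(M[1,2],M[0,2]))-90,2))
    print('d cm',d.round(2),'n',round(np.linalg.norm(d)/4.1,1),'turn',rv.round(4))
    s
E
python3 - <<'E'
from h import *
go(.461,-.308,.15,2.2)
print(ray('scene',[[366.9,107.2]],.134), proj('scene',[[.5236,.3415,.134]]))
E
```

```text
t 0.1 pos [0.2407 0.6031 0.1788] F [ 0.4 -0.8 -0.2] gap 0.0942 yaw -21.76
d cm [ 54.24   3.   -76.45] n 22.9 turn [ 1.600e-03 -4.182e-01 -3.000e-04]
[[0.52427848 0.33452719 0.134     ]] [[368.06489674 106.27017141]]
```

Call:
{"op": "arm_command", "data": {"motion": "2.3 0 -3.2 0 -0.084 0; 4.6 0 -6.4 0 -0.168 0; 6.9 0 -9.6 0 -0.252 0; 9.2 0 -12.8 0 -0.336 0; 11.5 0 -16 0 -0.42 0", "grip": 1}}

```text
time: 0.52
tool_pos: [0.2884, 0.4103, 0.1792]
ee_rot: [-0.707, 0.707, 0.016, -0.016]
wrist_force: [1.1, 0.2, -0.2]
finger_gap: 0.0939
```

Run:
```python
from h import *
go(.461,-.308,.15,2.2)
```

```text
t 0.52 pos [0.2884 0.4103 0.1792] F [ 1.1  0.2 -0.2] gap 0.0939 yaw 2.57
d cm [ 14.02   2.97 -72.53] n 18.0 turn [ 0.0008  0.0065 -0.0002]
```

Call:
{"op": "arm_command", "data": {"motion": "0.78 0 -4 0 0 0; 1.56 0 -8 0 0 0; 2.34 0 -12 0 0 0; 3.12 0 -16 0 0 0; 3.9 0 -20 0 0 0"}}

```text
time: 0.93
tool_pos: [0.3353, 0.2122, 0.1795]
ee_rot: [-0.707, 0.707, 0.014, -0.014]
wrist_force: [1.1, -1.3, -0.9]
finger_gap: 0.0936
```

Call:
{"op": "arm_command", "data": {"motion": "0.78 0 -4 0 0 0; 1.56 0 -8 0 0 0; 2.34 0 -12 0 0 0; 3.12 0 -16 0 0 0; 3.9 0 -20 0 0 0"}}

```text
time: 1.35
tool_pos: [0.3823, 0.014, 0.1796]
ee_rot: [0.707, -0.707, -0.014, 0.014]
wrist_force: [0.3, 0.9, 0.1]
finger_gap: 0.0938
```

Call:
{"op": "arm_command", "data": {"motion": "0.78 0 -4 0 0 0; 1.56 0 -8 0 0 0; 2.34 0 -12 0 0 0; 3.12 0 -16 0 0 0; 3.9 0 -20 0 0 0"}}

```text
time: 1.77
tool_pos: [0.4292, -0.1844, 0.1795]
ee_rot: [0.707, -0.707, -0.014, 0.014]
wrist_force: [1.2, 0.2, 0.1]
finger_gap: 0.0939
```

Run:
```python
from h import *
go(.461,-.308,.10,2.2)
```

```text
t 1.77 pos [ 0.4292 -0.1844  0.1795] F [1.2 0.2 0.1] gap 0.0939 yaw 2.29
d cm [  2.68   7.94 -12.48] n 3.7 turn [-0.0003  0.0016 -0.0003]
```

Call:
{"op": "arm_command", "data": {"motion": "0.7 2 -3.1 0 0 0; 1.4 4 -6.2 0 0 0; 2.1 6 -9.3 0 0 0; 2.65 7.9 -12.4 0 0 0; 2.65 7.9 -12.4 0 0 0"}}

```text
time: 2.18
tool_pos: [0.4589, -0.3113, 0.0968]
ee_rot: [-0.706, 0.708, 0.01, -0.013]
wrist_force: [1.5, -0.4, 0.6]
finger_gap: 0.0942
```

Run:
```python
from h import *
t=rd('top');s=rd('scene')
crop(t,340,190,420,270,7,'g_top.png');crop(s,110,140,230,290,4,'g_scene.png')
go(.461,-.308,.10,2.2)
p=sense()['tool_pos'];print(proj('top',p),proj('scene',p))
```

```text
t 2.28 pos [ 0.4596 -0.3056  0.0992] F [ 0.1  0.2 -0.1] gap 0.0943 yaw 2.16
d cm [ 0.13 -0.08 -0.25] n 0.1 turn [-0.0016 -0.0006 -0.0027]
[[383.98369337 234.86065323]] [[170.8076038  217.45841147]]
```

View pics/g_top.png

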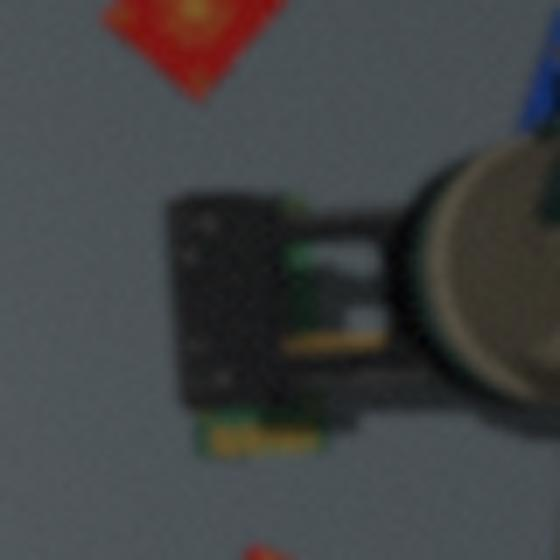

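View pics/g_scene.png

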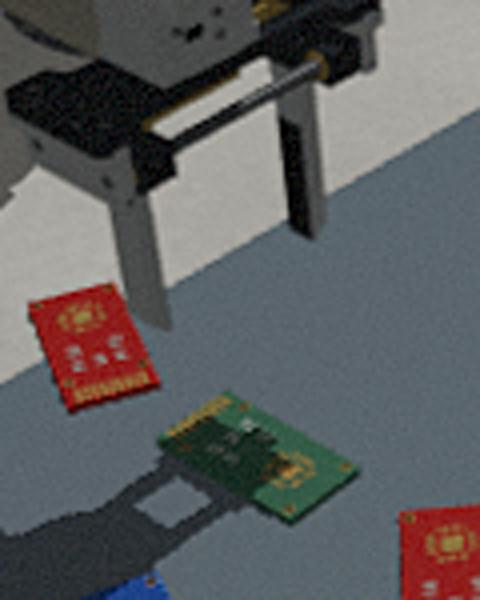

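Run:
```python
from h import *
s=rd('scene'); cv2.imwrite('pics/s1.png',s)
go(.461,-.308,.10,2.2)
S=sense();M=q2R(S['ee_rot']).as_matrix();p=S['tool_pos']
for n in('scene','top'):
  for h in (-.047,.047):
    for b in(0,-.019): print(n,h,b,proj(n,p+M@np.array([0,b,h])).round(1))
crop(s,120,150,210,240,8,'f.png')
```

```text
t 2.33 pos [ 0.4603 -0.3043  0.1001] F [0.4 0.3 0.3] gap 0.094 yaw 2.29
d cm [ 0.05  0.01 -0.37] n 0.1 turn [-0.0016  0.0015 -0.0013]
scene -0.047 0 [[154.  228.3]]
scene -0.047 -0.019 [[152.8 220.8]]
scene 0.047 0 [[188.  206.3]]
scene 0.047 -0.019 [[187.2 199. ]]
top -0.047 0 [[401.8 233.4]]
top -0.047 -0.019 [[404.1 233. ]]
top 0.047 0 [[365.3 235.7]]
top 0.047 -0.019 [[366.9 235.4]]
```

View pics/f.png

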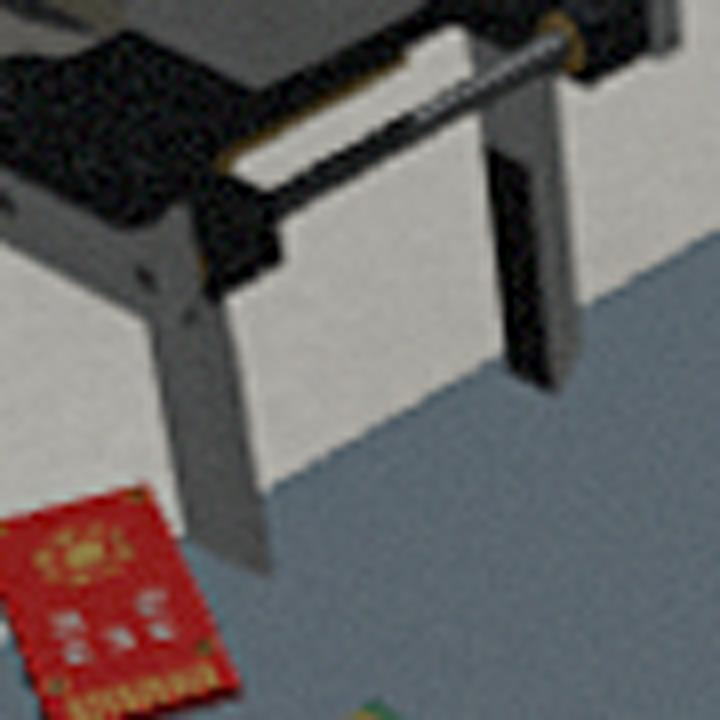

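Call:
{"op": "arm_command", "data": {"motion": "0 0 0 0 0 0; 0 0 0 0 0 0; 0 0 0 0 0 0; 0 0 0 0 0 0; 0 0 0 0 0 0", "grip": 0.25}}

```text
time: 2.75
tool_pos: [0.4613, -0.3047, 0.1011]
ee_rot: [-0.707, 0.707, 0.015, -0.014]
wrist_force: [-0.4, -0.1, 0.2]
finger_gap: 0.0641
```

Run:
```python
from h import *
s=rd('scene'); 
go(.461,-.308,.10,2.2)
S=sense();M=q2R(S['ee_rot']).as_matrix();p=S['tool_pos'];g=S['finger_gap']/2
for n in('scene',):
  for h in (-g,g):
    for b in(0,-.019): print(n,h,b,proj(n,p+M@np.array([0,b,h])).round(1))
crop(s,120,150,210,240,8,'f.png')
```

```text
t 2.8 pos [ 0.4612 -0.3049  0.101 ] F [ 0.1 -0.8 -0.3] gap 0.0605 yaw 2.34
d cm [-0.03  0.1  -0.31] n 0.1 turn [0.0003 0.0025 0.0006]
scene -0.030269640924865844 0 [[160.4 224.1]]
scene -0.030269640924865844 -0.019 [[159.2 216.6]]
scene 0.030269640924865844 0 [[182.2 210. ]]
scene 0.030269640924865844 -0.019 [[181.3 202.6]]
```

View pics/f.png

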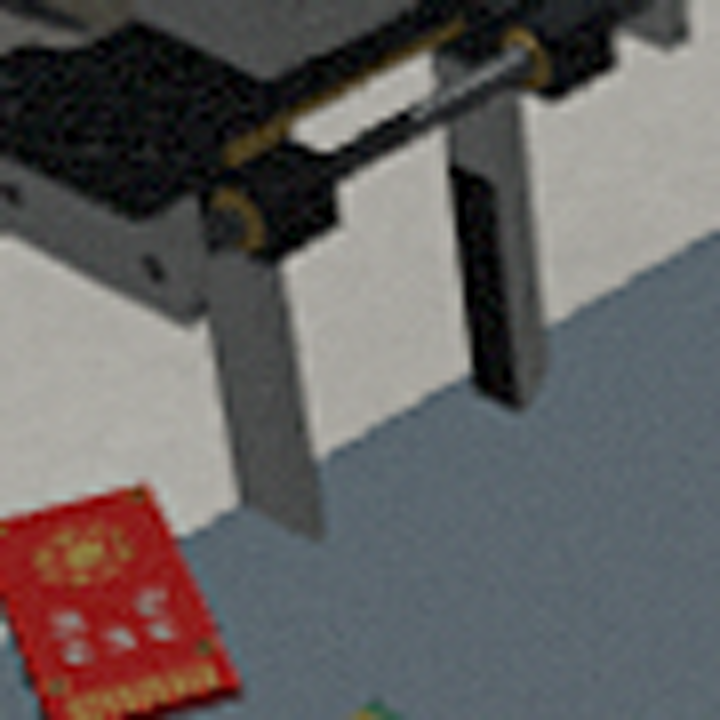

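Run:
```python
from h import *
t=rd('top'); 
S=sense();M=q2R(S['ee_rot']).as_matrix();p=S['tool_pos'];print(S['time'])
for b in(-.097,-.15):
  for x in(-.0375,.0375):
    print(b,x,proj('top',p+M@np.array([x,b,.0885])).round(1),proj('scene',p+M@np.array([x,b,.0885])).round(1),proj('scene',p+M@np.array([x,b,-.0885])).round(1))
crop(t,340,190,440,270,7,'g_top.png')
s=rd('scene');crop(s,90,90,230,250,4,'g_scene.png')
```

```text
2.85
-0.097 -0.0375 [[358.  250.9]] [[185.3 152.9]] [[116.9 190.9]]
-0.097 0.0375 [[355.3 218.6]] [[211.7 164.9]] [[143.7 205.8]]
-0.15 -0.0375 [[362.7 250.7]] [[182.9 130.4]] [[111.9 166.9]]
-0.15 0.0375 [[359.7 216.5]] [[210.  141.9]] [[139.5 181.3]]
```

View pics/g_top.png

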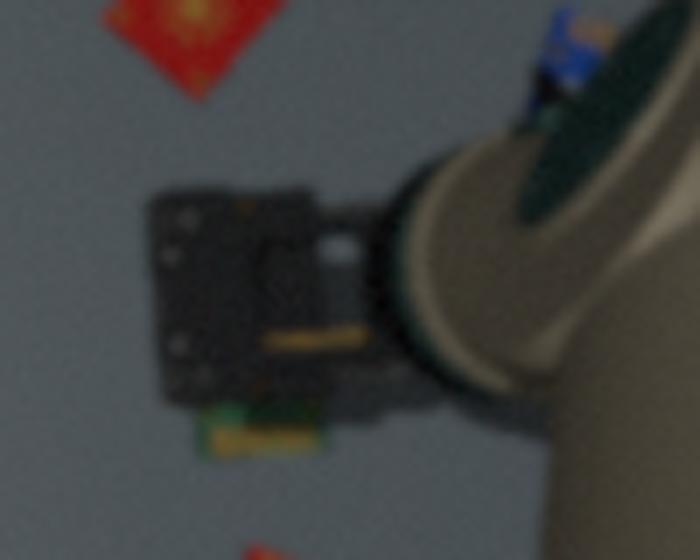

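View pics/g_scene.png

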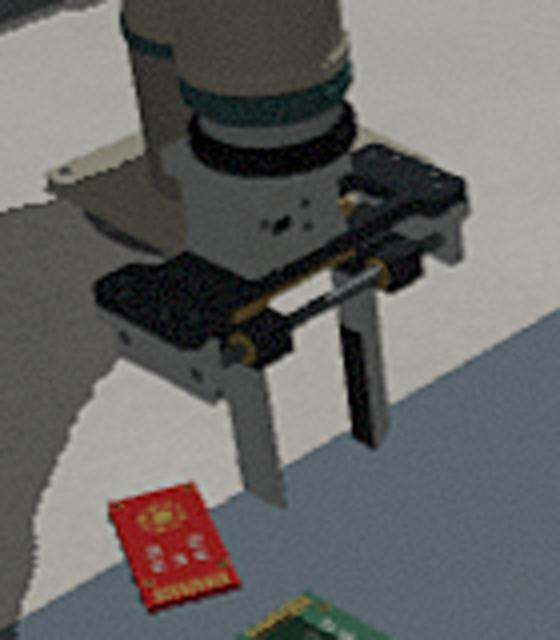

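Call:
{"op": "arm_command", "data": {"motion": "0 2 -0.3 0 0 0; 0 4 -0.3 0 0 0; 0 6 -0.3 0 0 0; 0 6 -0.3 0 0 0; 0 6 -0.3 0 0 0", "grip": 0.7}}

```text
time: 3.32
tool_pos: [0.4603, -0.3077, 0.0399]
ee_rot: [0.707, -0.707, -0.013, 0.015]
wrist_force: [0.3, 0.5, -0.2]
finger_gap: 0.0798
```

Run:
```python
from h import *
s=rd('scene');crop(s,120,170,220,280,6,'g_scene.png')
go(.461,-.308,.04,2.2)
S=sense();M=q2R(S['ee_rot']).as_matrix();p=S['tool_pos'];g=S['finger_gap']/2
for h in (-g,g): print(((proj('scene',p+M@np.array([0,0,h]))-[120,170])*6).round(0))
```

```text
t 3.37 pos [ 0.4611 -0.3083  0.0409] F [0.  0.7 1.1] gap 0.0797 yaw 2.3
d cm [-0.01  0.09  0.03] n 0.0 turn [ 0.      0.0017 -0.0001]
[[234. 480.]]
[[401. 365.]]
```

View pics/g_scene.png

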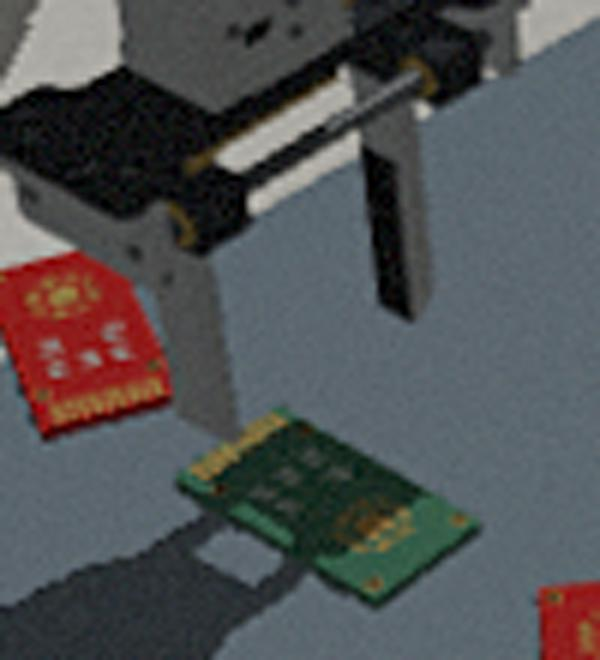

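Call:
{"op": "arm_command", "data": {"motion": "0 1.2 0 0 0 0; 0 2.4 0 0 0 0; 0 2.4 0 0 0 0"}}

```text
time: 3.62
tool_pos: [0.4608, -0.308, 0.0164]
ee_rot: [0.707, -0.707, -0.014, 0.014]
wrist_force: [0.8, -0.3, -0.3]
finger_gap: 0.0802
```

Run:
```python
from h import *
s=rd('scene');crop(s,120,170,220,280,6,'g_scene.png')
go(.461,-.308,.0,2.2)
S=sense();M=q2R(S['ee_rot']).as_matrix();p=S['tool_pos'];g=S['finger_gap']/2
for h in (-g,g): print(((proj('scene',p+M@np.array([0,0,h]))-[120,170])*6).round(0))
```

```text
t 3.67 pos [ 0.4611 -0.3082  0.0171] F [-0.2  0.6  0.7] gap 0.0798 yaw 2.3
d cm [-0.01  1.71  0.02] n 0.4 turn [-0.      0.0018  0.    ]
[[243. 531.]]
[[407. 415.]]
```

View pics/g_scene.png

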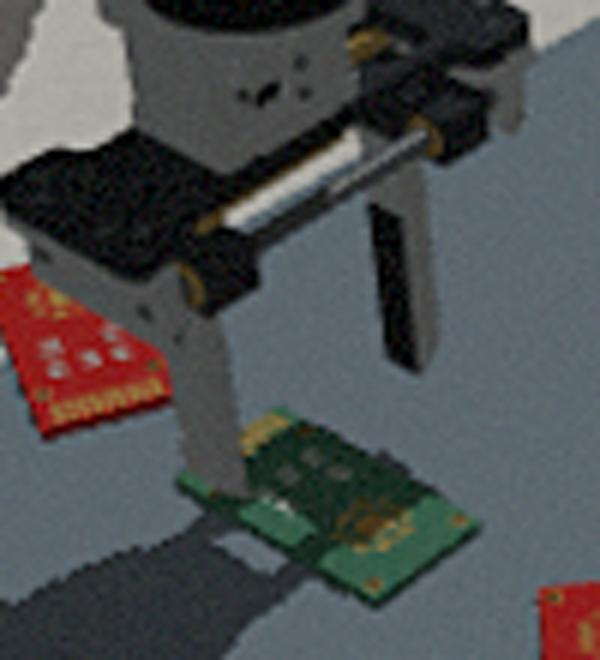

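Call:
{"op": "arm_command", "data": {"motion": "0 0.7 0 0 0 0; 0 1.3 0 0 0 0; 0 1.3 0 0 0 0"}}

```text
time: 3.92
tool_pos: [0.4608, -0.3079, 0.0031]
ee_rot: [0.707, -0.707, -0.014, 0.014]
wrist_force: [-0.6, -0.2, 0.2]
finger_gap: 0.0796
```

Run:
```python
from h import *
s=rd('scene');crop(s,120,170,220,280,6,'g_scene.png')
go(.461,-.308,.0,2.2)
S=sense();M=q2R(S['ee_rot']).as_matrix();p=S['tool_pos'];g=S['finger_gap']/2
for h in (-g,g): print(((proj('scene',p+M@np.array([0,0,h]))-[120,170])*6).round(0))
```

```text
t 3.97 pos [ 0.4608 -0.308   0.0034] F [-0.2 -0.5  0.6] gap 0.0798 yaw 2.3
d cm [0.02 0.34 0.  ] n 0.1 turn [-0.0004  0.0018 -0.0005]
[[247. 560.]]
[[410. 443.]]
```

View pics/g_scene.png

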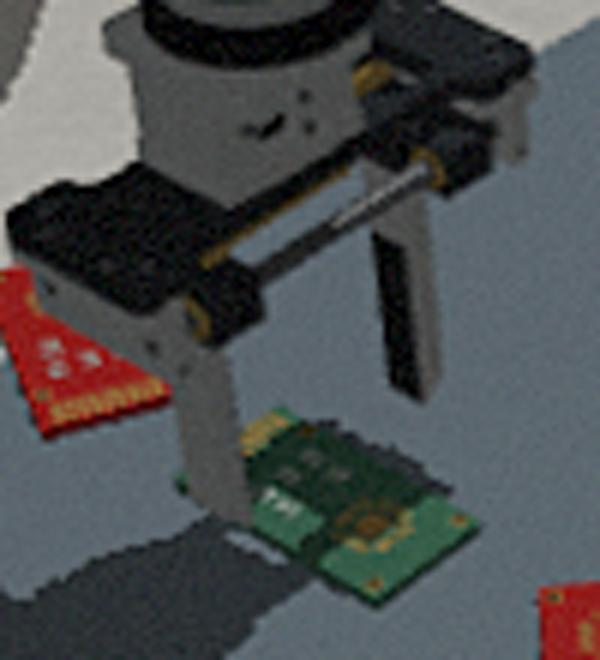

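Call:
{"op": "arm_command", "data": {"motion": "0 0.4 0 0 0 0; 0 0.4 0 0 0 0"}}

```text
time: 4.13
tool_pos: [0.4609, -0.3081, -0.0008]
ee_rot: [0.707, -0.707, -0.014, 0.014]
wrist_force: [-0.4, -0.6, -0.3]
finger_gap: 0.0798
```

Call:
{"op": "arm_command", "data": {"motion": "0 0.3 0 0 0 0; 0 0.3 0 0 0 0"}}

```text
time: 4.3
tool_pos: [0.4608, -0.3081, -0.0038]
ee_rot: [0.707, -0.707, -0.014, 0.014]
wrist_force: [-0.5, -0.4, 0.1]
finger_gap: 0.0798
```

Run:
```python
from h import *
s=rd('scene');crop(s,120,170,220,280,6,'g_scene.png')
go(.461,-.308,.0,2.2)
S=sense();M=q2R(S['ee_rot']).as_matrix();p=S['tool_pos'];g=S['finger_gap']/2
for h in (-g,g): print(((proj('scene',p+M@np.array([0,0,h]))-[120,170])*6).round(0))
```

```text
t 4.35 pos [ 0.4609 -0.3081 -0.0037] F [-0.2  0.4  0.1] gap 0.0799 yaw 2.3
d cm [ 0.01 -0.37  0.01] n 0.1 turn [-0.0003  0.0018 -0.0004]
[[249. 575.]]
[[412. 458.]]
```

View pics/g_scene.png

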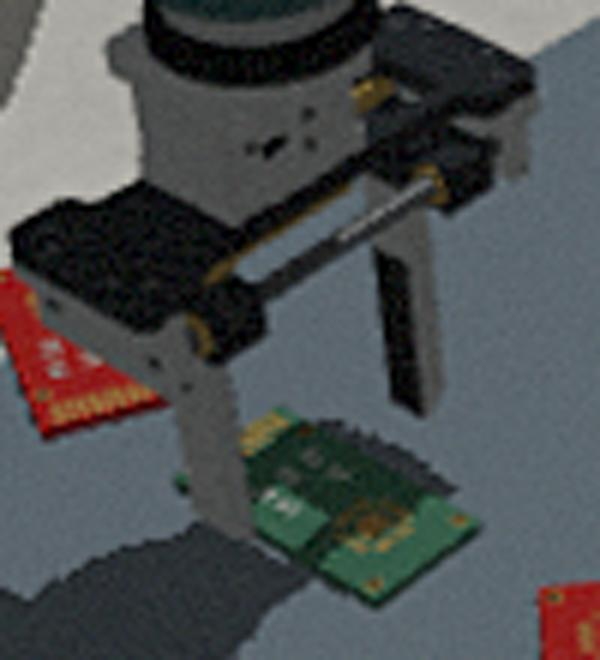

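Call:
{"op": "arm_command", "data": {"motion": "0 0.4 0 0 0 0; 0 0.8 0 0 0 0; 0 0.8 0 0 0 0"}}

```text
time: 4.6
tool_pos: [0.4605, -0.3078, -0.0122]
ee_rot: [0.707, -0.707, -0.014, 0.015]
wrist_force: [-0.4, -0.0, -0.5]
finger_gap: 0.08
```

Call:
{"op": "arm_command", "data": {"motion": "0 0.4 0 0 0 0; 0 0.4 0 0 0 0"}}

```text
time: 4.77
tool_pos: [0.4606, -0.3079, -0.0161]
ee_rot: [0.707, -0.707, -0.014, 0.015]
wrist_force: [-0.5, 0.1, -0.4]
finger_gap: 0.0798
```

Run:
```python
from h import *
s=rd('scene');crop(s,135,200,215,280,8,'g_scene.png')
go(.461,-.308,.0,2.2)
S=sense();M=q2R(S['ee_rot']).as_matrix();p=S['tool_pos'];g=S['finger_gap']/2
for h in (-g,g): print(((proj('scene',p+M@np.array([0,0,h]))-[135,200])*8).round(0))
```

```text
t 4.82 pos [ 0.4607 -0.308  -0.0159] F [-0.3  0.1  0.5] gap 0.0801 yaw 2.3
d cm [ 0.02 -1.59 -0.  ] n 0.4 turn [-0.0005  0.0018 -0.0006]
[[217. 560.]]
[[434. 403.]]
```

View pics/g_scene.png

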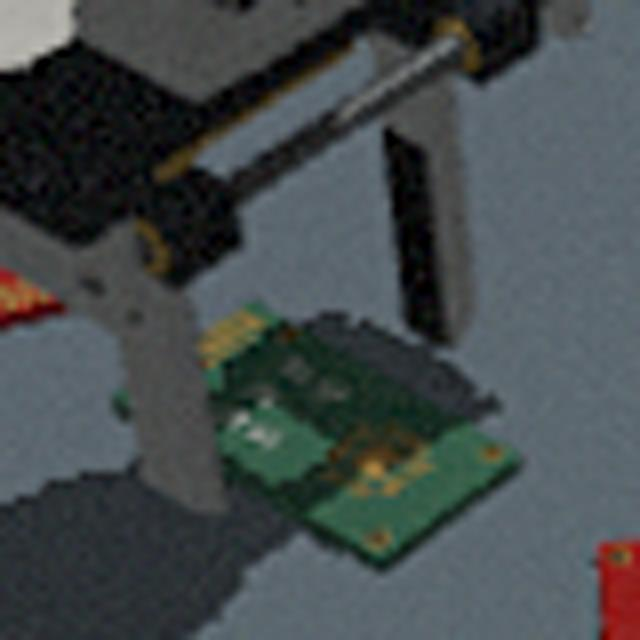

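Call:
{"op": "arm_command", "data": {"motion": "0 0.4 0 0 0 0; 0 0.4 0 0 0 0"}}

```text
time: 4.98
tool_pos: [0.4608, -0.308, -0.02]
ee_rot: [0.707, -0.707, -0.014, 0.014]
wrist_force: [-0.1, -0.8, 0.3]
finger_gap: 0.0799
```

Call:
{"op": "arm_command", "data": {"motion": "0 0.2 0 0 0 0; 0 0.2 0 0 0 0"}}

```text
time: 5.15
tool_pos: [0.4609, -0.3081, -0.0217]
ee_rot: [0.707, -0.707, -0.014, 0.014]
wrist_force: [-0.4, -0.6, -0.5]
finger_gap: 0.0799
```

Run:
```python
from h import *
s=rd('scene');crop(s,135,200,215,280,8,'g_scene.png')
go(.461,-.308,.0,2.2)
```

```text
t 5.2 pos [ 0.4609 -0.3081 -0.0216] F [ 0.8 -1.1  0. ] gap 0.0799 yaw 2.3
d cm [ 0.01 -2.16  0.01] n 0.5 turn [-0.0002  0.0018 -0.0002]
```

View pics/g_scene.png

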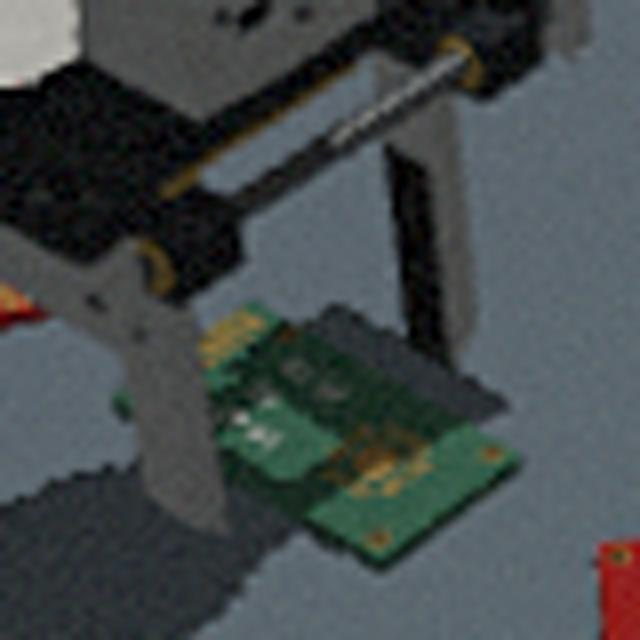

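Call:
{"op": "arm_command", "data": {"motion": "0 0.1 0 0 0 0; 0 0.1 0 0 0 0"}}

```text
time: 5.37
tool_pos: [0.461, -0.3081, -0.0225]
ee_rot: [0.707, -0.707, -0.014, 0.014]
wrist_force: [-0.7, -0.8, 0.3]
finger_gap: 0.0802
```

Call:
{"op": "arm_command", "data": {"motion": "0 0 0 0 0 0; 0 0 0 0 0 0; 0 0 0 0 0 0; 0 0 0 0 0 0; 0 0 0 0 0 0", "grip": -0.1}}

```text
time: 5.78
tool_pos: [0.4611, -0.3082, -0.0224]
ee_rot: [0.707, -0.707, -0.014, 0.014]
wrist_force: [-0.3, 0.7, -0.4]
finger_gap: 0.0515
```

Call:
{"op": "arm_command", "data": {"motion": "0 0 0 0 0 0; 0 0 0 0 0 0; 0 0 0 0 0 0"}}

```text
time: 6.03
tool_pos: [0.461, -0.3082, -0.0224]
ee_rot: [0.707, -0.707, -0.014, 0.014]
wrist_force: [-1.3, -0.7, 0.9]
finger_gap: 0.0513
```

Run:
```python
from h import *
s=rd('scene');crop(s,135,200,215,280,8,'g_scene.png')
go(.461,-.308,.0,2.2)
```

```text
t 6.08 pos [ 0.461  -0.3082 -0.0224] F [0.2 0.9 1. ] gap 0.0511 yaw 2.3
d cm [-0.   -2.24  0.02] n 0.5 turn [0.     0.0018 0.    ]
```

View pics/g_scene.png

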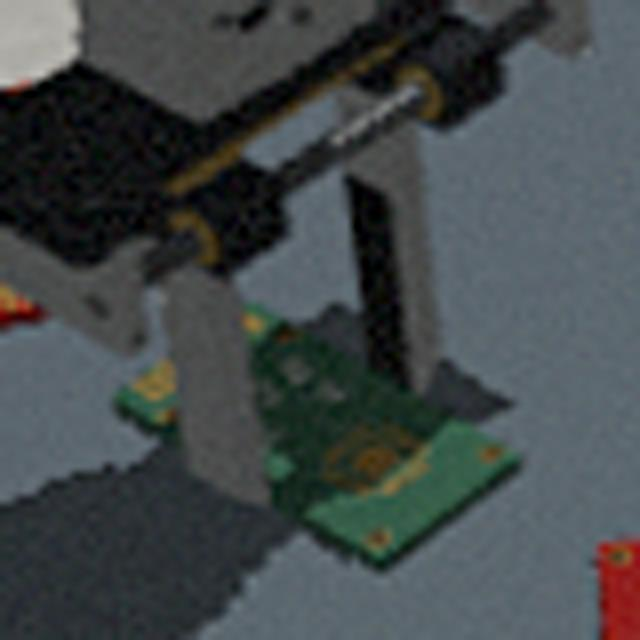

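Call:
{"op": "arm_command", "data": {"motion": "0 -0.5 0 0 0 0; 0 -1.5 0 0 0 0; 0 -3 0 0 0 0; 0 -5 0 0 0 0; 0 -5 0 0 0 0", "grip": -0.2}}

```text
time: 6.5
tool_pos: [0.4631, -0.3097, 0.0312]
ee_rot: [-0.706, 0.708, 0.016, -0.012]
wrist_force: [1.1, -0.3, -0.1]
finger_gap: 0.0509
```

Run:
```python
from h import *
s=rd('scene');cv2.imwrite('pics/s3.png',s);crop(s,135,180,215,280,8,'g_scene.png')
go(.493,-.0905,.055,-8)
```

```text
t 6.55 pos [ 0.4626 -0.3093  0.0299] F [-0.6 -0.1 -1.7] gap 0.0514 yaw 2.3
d cm [ 3.92 -2.55 21.73] n 5.4 turn [0.0022 0.1797 0.0039]
```

View pics/g_scene.png

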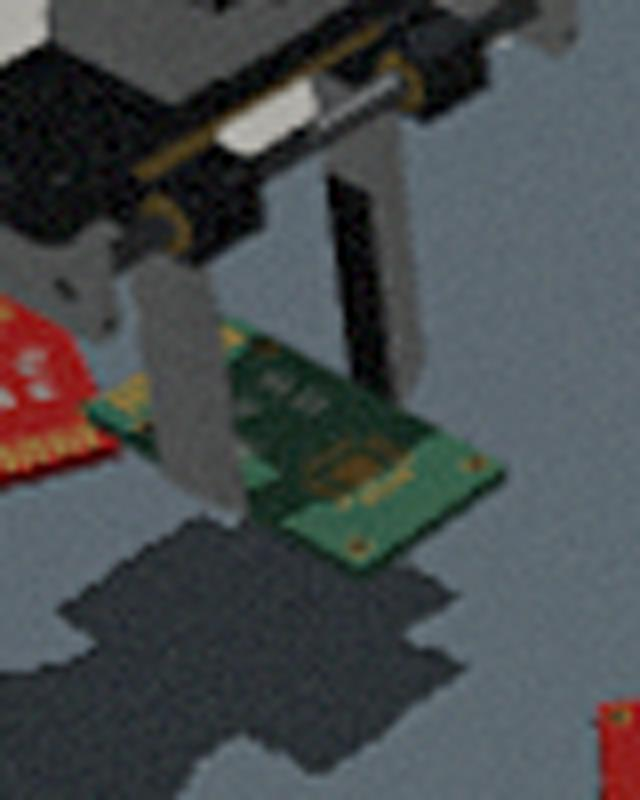

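Run:
```python
from h import *
uv=np.array([[505,470],[362,575],[90,407],[235,320]])/8+[134.5,179.5]
for dz in(.0585,):
    P=ray('scene',uv,dz)[:,:2]; print(P.round(4)); c=P.mean(0); ed=np.diff(np.r_[P,P[:1]],axis=0)
    print(c,np.linalg.norm(ed,axis=1).round(4),np.degrees(np.arctan2(ed[:,1],ed[:,0])).round(1))
```

```text
[[ 0.5119 -0.284 ]
 [ 0.5148 -0.3355]
 [ 0.4103 -0.3375]
 [ 0.4103 -0.2883]]
[ 0.46183972 -0.31134397] [0.0516 0.1045 0.0492 0.1016] [ -86.8 -178.9   90.     2.4]
```

Call:
{"op": "arm_command", "data": {"motion": "0.7 -0.5 4 0 0.036 0; 1.4 -1 8 0 0.072 0; 2.1 -1.5 12 0 0.108 0; 2.8 -2 16 0 0.144 0; 3.5 -2.5 20 0 0.18 0"}}

```text
time: 6.97
tool_pos: [0.4874, -0.1051, 0.0524]
ee_rot: [0.705, -0.705, 0.051, -0.05]
wrist_force: [0.5, -0.5, -0.2]
finger_gap: 0.0512
```

Run:
```python
from h import *
go(.493,-.0905,.055,-8)
```

```text
t 6.97 pos [ 0.4874 -0.1051  0.0524] F [ 0.5 -0.5 -0.2] gap 0.0512 yaw -8.15
d cm [ 0.35 -0.26  1.52] n 0.4 turn [-0.0002 -0.0027 -0.0009]
```

Call:
{"op": "arm_command", "data": {"motion": "0.2 1 1 0 0 0; 0.35 2.5 1.7 0 0 0; 0.35 3.7 1.7 0 0 0; 0.35 3.7 1.7 0 0 0; 0.35 3.7 1.7 0 0 0"}}

```text
time: 7.38
tool_pos: [0.4928, -0.0909, 0.0149]
ee_rot: [-0.705, 0.705, -0.05, 0.049]
wrist_force: [-1.3, -1.3, -0.7]
finger_gap: 0.0513
```

Run:
```python
from h import *
s=rd('scene');t=rd('top');cv2.imwrite('pics/s4.png',s);crop(s,215,150,295,240,8,'g_scene.png');crop(t,260,180,340,260,8,'g_top.png')
go(.4927,-.089,.015,-8)
```

```text
t 7.48 pos [ 0.4938 -0.0914  0.0158] F [-0.2 -0.5 -0.5] gap 0.0509 yaw -8.08
d cm [-0.14  0.08  0.23] n 0.1 turn [ 0.0003 -0.0014  0.0001]
```

View pics/g_scene.png

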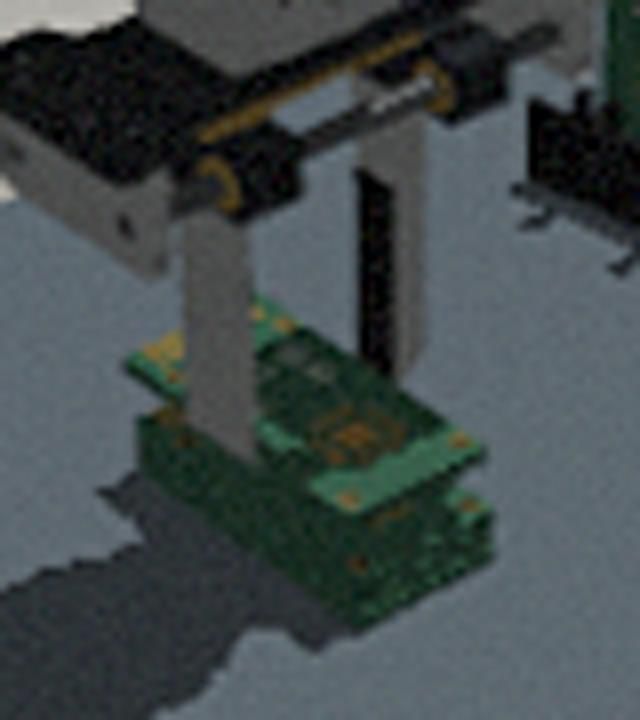

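View pics/g_top.png

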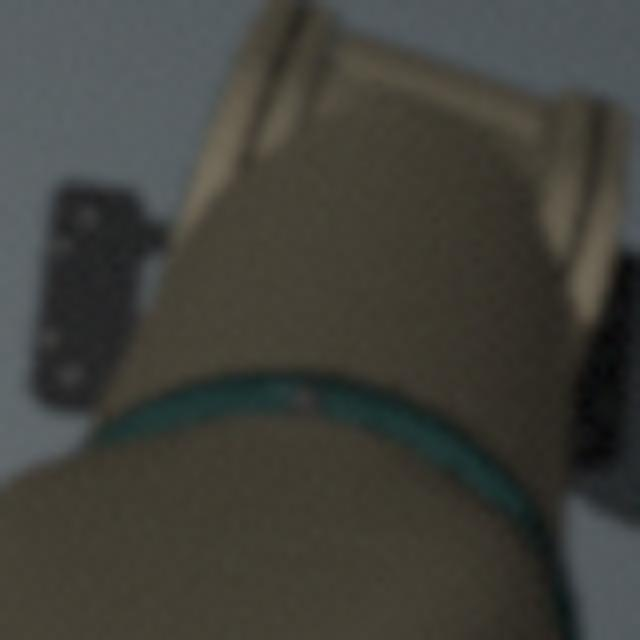

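Run:
```python
from h import *
def rep(uv,z):
    P=ray('scene',uv,z)[:,:2]; ed=np.diff(np.r_[P,P[:1]],axis=0)
    print(P.round(4).tolist(),P.mean(0).round(4),np.linalg.norm(ed,axis=1).round(4),np.degrees(np.arctan2(ed[:,1],ed[:,0])).round(1))
rep(np.array([[488,455],[352,515],[127,360],[262,298]])/8+[214.5,149.5],.0439)
s0=cv2.imread('pics/scene0.png'); crop(s0,215,180,295,240,8,'p.png')
go(.4927,-.089,.015,-8)
```

```text
[[0.5499, -0.0785], [0.5393, -0.1252], [0.4389, -0.1122], [0.4471, -0.0623]] [ 0.4938 -0.0946] [0.0479 0.1012 0.0506 0.1041] [-102.9  172.6   80.7   -8.9]
t 7.48 pos [ 0.4938 -0.0914  0.0158] F [-0.2 -0.5 -0.5] gap 0.0509 yaw -8.08
d cm [-0.14  0.08  0.23] n 0.1 turn [ 0.0003 -0.0014  0.0001]
```

View pics/p.png

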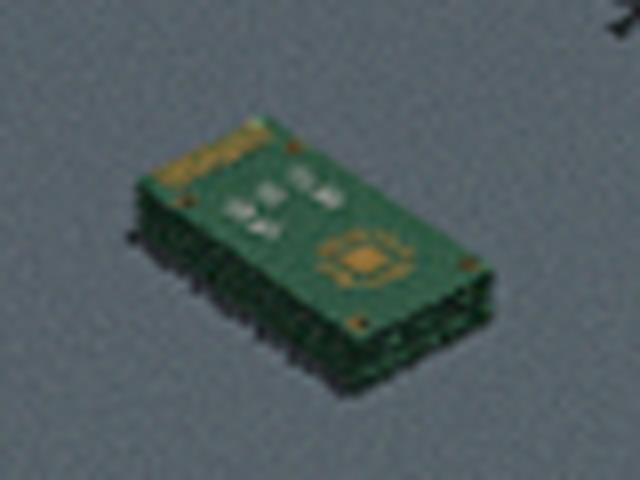

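Run:
```python
from h import *
def rep(uv,z):
    P=ray('scene',uv,z)[:,:2]; ed=np.diff(np.r_[P,P[:1]],axis=0)
    print(P.round(4).tolist(),P.mean(0).round(4),np.linalg.norm(ed,axis=1).round(4),np.degrees(np.arctan2(ed[:,1],ed[:,0])).round(1))
rep(np.array([[493,270],[362,342],[140,183],[268,118]])/8+[214.5,179.5],.0192)
print('pile land',ray('scene',np.array([[366,259]])/8+[214.5,179.5],.0192),'held',ray('scene',np.array([[355,433]])/8+[214.5,149.5],.0439))
# gold land in held picture
s=cv2.imread('pics/s4.png'); c=cv2.resize(s[150:240,215:295],None,fx=8,fy=8,interpolation=cv2.INTER_CUBIC)[380:490,280:420]
h=cv2.cvtColor(c,cv2.COLOR_BGR2HSV); m=cv2.inRange(h,(5,90,20),(28,255,255)); M=cv2.moments(m,True); print(M['m10']/M['m00']+280,M['m01']/M['m00']+380,M['m00'])
```

```text
[[0.5471, -0.0725], [0.5406, -0.1228], [0.4395, -0.1087], [0.4456, -0.0588]] [ 0.4932 -0.0907] [0.0507 0.1021 0.0503 0.1024] [-97.3 172.1  83.   -7.7]
pile land [[ 0.51558046 -0.09273624  0.0192    ]] held [[ 0.51401003 -0.09545933  0.0439    ]]
356.46103038309116 437.44187582562745 1514.0
```

Call:
{"op": "arm_command", "data": {"motion": "0 0.5 0.25 0 0 0; 0 1 0.25 0 0 0; 0 1.4 0.25 0 0 0; 0 1.4 0.25 0 0 0; 0 1.4 0.25 0 0 0"}}

```text
time: 7.9
tool_pos: [0.4938, -0.0882, 0.0013]
ee_rot: [0.705, -0.705, 0.05, -0.049]
wrist_force: [0.3, -0.7, -0.5]
finger_gap: 0.0511
```

Run:
```python
from h import *
s=rd('scene');cv2.imwrite('pics/s5.png',s);crop(s,215,150,295,240,8,'g_scene.png')
go(.4938,-.0887,-.003,-8)
```

```text
t 7.95 pos [ 0.4941 -0.0882  0.0015] F [-0.  -0.  -0.4] gap 0.051 yaw -8.02
d cm [-0.02  0.45 -0.05] n 0.1 turn [-0.     -0.0004 -0.0002]
```

View pics/g_scene.png

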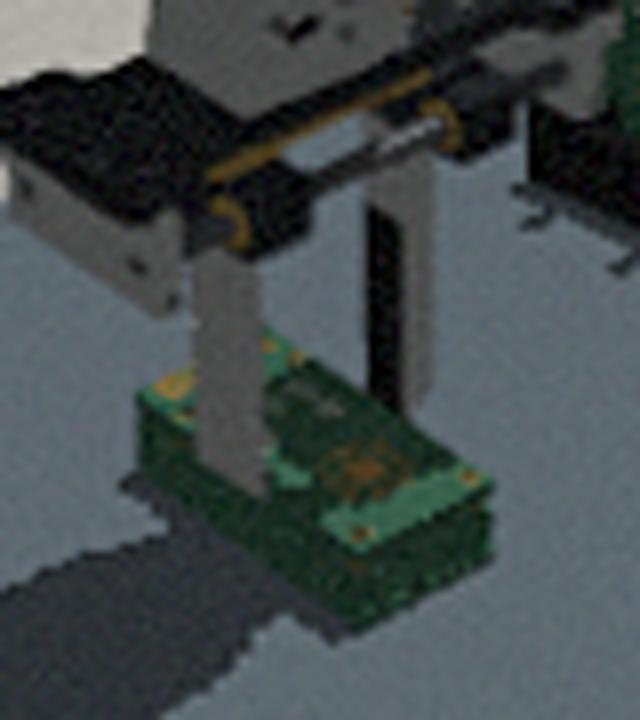

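Call:
{"op": "arm_command", "data": {"motion": "0 0.15 0 0 0 0; 0 0.3 0 0 0 0; 0 0.3 0 0 0 0"}}

```text
time: 8.2
tool_pos: [0.494, -0.0881, -0.0016]
ee_rot: [0.705, -0.705, 0.049, -0.049]
wrist_force: [-0.6, 0.1, -0.6]
finger_gap: 0.0508
```

Call:
{"op": "arm_command", "data": {"motion": "0 0.1 0 0 0 0; 0 0.1 0 0 0 0"}}

```text
time: 8.37
tool_pos: [0.4941, -0.0881, -0.0025]
ee_rot: [-0.705, 0.705, -0.049, 0.049]
wrist_force: [-0.0, -0.2, -0.2]
finger_gap: 0.0509
```

Call:
{"op": "arm_command", "data": {"motion": "0 0.07 0 0 0 0; 0 0.07 0 0 0 0"}}

```text
time: 8.53
tool_pos: [0.4941, -0.0881, -0.0032]
ee_rot: [0.705, -0.705, 0.049, -0.049]
wrist_force: [0.1, -0.2, 0.6]
finger_gap: 0.0507
```

Call:
{"op": "arm_command", "data": {"motion": "0 0.05 0 0 0 0; 0 0.05 0 0 0 0"}}

```text
time: 8.7
tool_pos: [0.4942, -0.0881, -0.0033]
ee_rot: [0.705, -0.705, 0.049, -0.049]
wrist_force: [-1.1, -0.4, 4.7]
finger_gap: 0.0509
```

Call:
{"op": "arm_command", "data": {"motion": "0 0 0 0 0 0; 0 0 0 0 0 0; 0 0 0 0 0 0; 0 0 0 0 0 0", "grip": 0.5}}

```text
time: 9.03
tool_pos: [0.4941, -0.0881, -0.0037]
ee_rot: [-0.705, 0.705, -0.049, 0.049]
wrist_force: [-0.9, 0.6, 0.4]
finger_gap: 0.0701
```

Call:
{"op": "arm_command", "data": {"motion": "0 -2 0 0 0 0; 0 -5 0 0 0 0; 0 -9 0 0 0 0; 0 -13 0 0 0 0; 0 -17 0 0 0 0"}}

```text
time: 9.45
tool_pos: [0.4934, -0.0881, 0.1679]
ee_rot: [-0.705, 0.705, -0.05, 0.049]
wrist_force: [0.4, 0.6, -0.4]
finger_gap: 0.0705
```

Run:
```python
from meas import *
s=rd('scene');cv2.imwrite('pics/s6.png',s);crop(s,215,150,295,240,8,'g_scene.png')
board('scene',s,(225,178,285,235),.0256)
go(.5236,.3415,.20,15)
```

```text
scene rect [ 502.5 -102.3] [ 72.2 127.4] 81.8
  gold [(np.int32(1260), array([ 0.4474, -0.0842])), (np.int32(1475), array([ 0.5163, -0.0944]))]
  centroid [ 0.5053 -0.1033]
t 9.5 pos [ 0.4986 -0.0893  0.175 ] F [ 2.6 -0.1  4.3] gap 0.0706 yaw -8.05
d cm [-3.52 -2.53 43.  ] n 10.5 turn [ 0.002  -0.4023  0.0118]
```

View pics/g_scene.png

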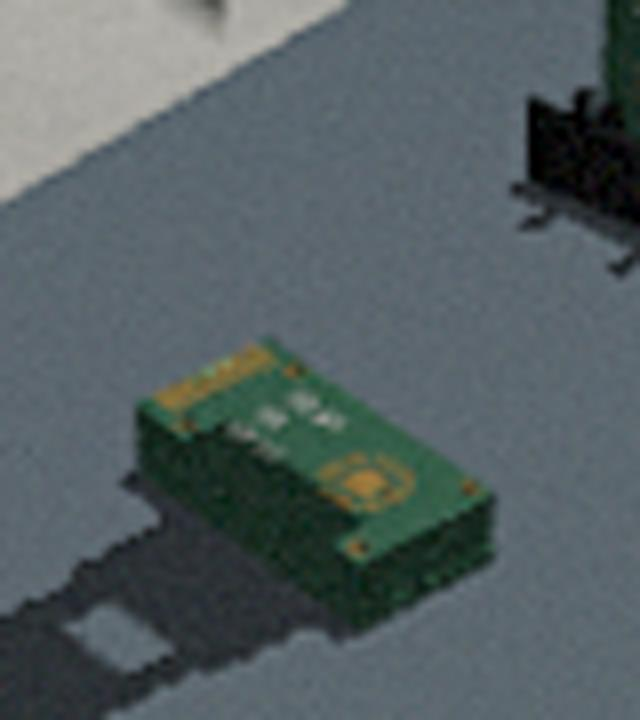

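Call:
{"op": "arm_command", "data": {"motion": "-0.3 -0.5 4 0 -0.08 0; -0.6 -1 8 0 -0.16 0; -1 -1.5 12 0 -0.24 0; -1.3 -2 16 0 -0.32 0; -1.6 -2.5 20 0 -0.4 0", "grip": 1}}

```text
time: 9.92
tool_pos: [0.5058, 0.114, 0.1917]
ee_rot: [0.701, -0.701, -0.093, 0.093]
wrist_force: [1.1, -0.3, 0.0]
finger_gap: 0.0937
```

Run:
```python
from h import *
t=rd('top'); cv2.imwrite('pics/t7.png',t)
go(.5236,.3415,.19,15)
```

```text
t 9.97 pos [0.5067 0.1251 0.1924] F [0.7 7.8 0.6] gap 0.0943 yaw 15.96
d cm [ 7.58  0.41 20.34] n 5.3 turn [-0.0067  0.0168  0.0044]
```

Run:
```python
from h import *
s0=cv2.imread('pics/scene0.png'); crop(s0,352,98,384,118,20,'p.png')
# expected corners from top estimate
c=np.array([.5236,.3415]);a=np.radians(15);u=np.array([np.cos(a),np.sin(a)]);v=np.array([-u[1],u[0]])
P=[np.r_[c+i*.023*u+j*.015*v,.134] for i,j in((1,-1),(1,1),(-1,1),(-1,-1))]
print(((proj('scene',P)-[351.5,97.5])*20).round(0))
```

```text
[[463. 254.]
 [527. 165.]
 [203.  99.]
 [135. 186.]]
```

View pics/p.png

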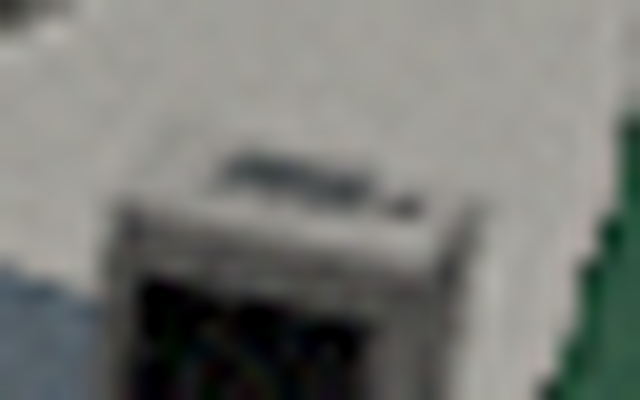

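Call:
{"op": "arm_command", "data": {"motion": "1.5 0 4 0 0.004 0; 3 0 8 0 0.008 0; 4.5 0 12 0 0.012 0; 6 0 16 0 0.017 0; 7.3 0 20 0 0.017 0"}}

```text
time: 10.38
tool_pos: [0.5251, 0.3212, 0.1911]
ee_rot: [-0.702, 0.702, 0.085, -0.085]
wrist_force: [1.3, -0.8, 0.2]
finger_gap: 0.0936
```

Run:
```python
from h import *
t=rd('top'); s=rd('scene'); crop(t,90,160,210,260,6,'g_top.png'); crop(s,310,30,420,180,4,'g_scene.png')
go(.5236,.3405,.19,15)
```

```text
t 10.48 pos [0.5228 0.3291 0.1904] F [-2.3 -0.3  0.2] gap 0.0939 yaw 14.53
d cm [0.37 0.04 1.08] n 0.3 turn [-0.0056 -0.0082  0.0002]
```

View pics/g_top.png

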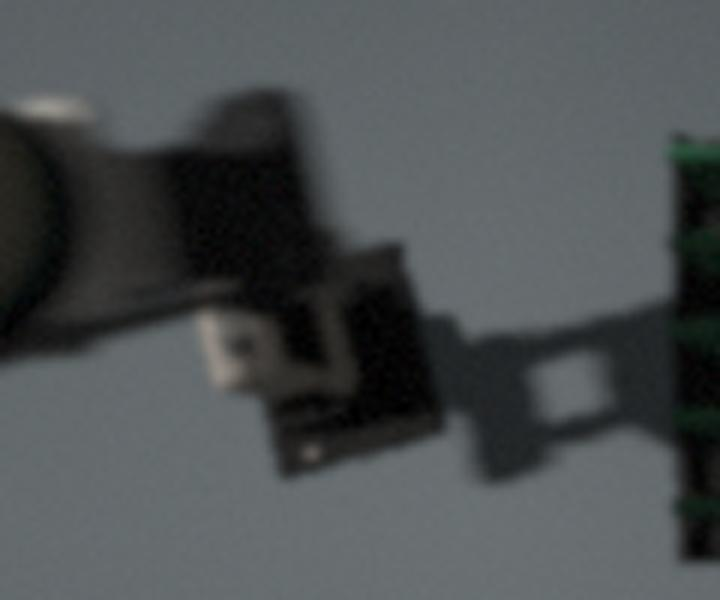

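View pics/g_scene.png

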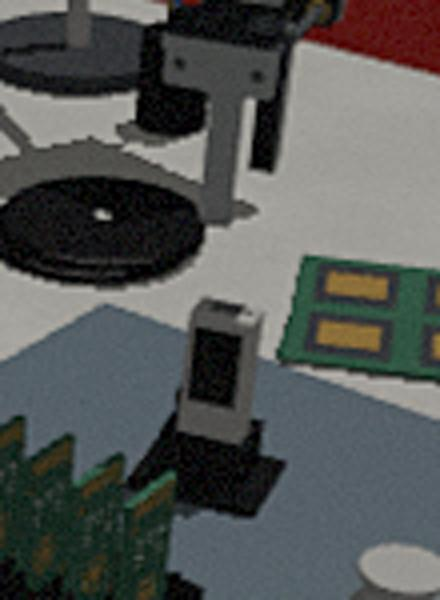

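Run:
```python
from h import *
S=sense();M=q2R(S['ee_rot']).as_matrix();p=S['tool_pos'];g=S['finger_gap']/2
for h in(-g,g,-g-.0125): print(h,((proj('scene',p+M@np.array([0,-.023,h]))-[309.5,29.5])*4).round(0))
for x in(-.0375,.0375):
  for b in (.12,.17): print(x,b,((proj('top',p+M@np.array([x,-b,-.0885]))-[89.5,159.5])*6).round(0))
```

```text
-0.04697481846519655 [[214. 229.]]
0.04697481846519655 [[258. 176.]]
-0.05947481846519655 [[208. 236.]]
-0.0375 0.12 [[346. 315.]]
-0.0375 0.17 [[294. 299.]]
0.0375 0.12 [[295. 109.]]
0.0375 0.17 [[240.  79.]]
```

Call:
{"op": "arm_command", "data": {"motion": "0.4 2 1.1 0 -0.008 0; 0.4 3.5 1.1 0 -0.008 0; 0.4 3.5 1.1 0 -0.008 0; 0.4 3.5 1.1 0 -0.008 0; 0.4 3.5 1.1 0 -0.008 0"}}

```text
time: 10.9
tool_pos: [0.5268, 0.3304, 0.157]
ee_rot: [-0.702, 0.702, 0.088, -0.088]
wrist_force: [-0.1, 0.0, -1.0]
finger_gap: 0.0937
```

Run:
```python
from h import *
s=rd('scene'); t=rd('top'); crop(t,90,160,170,240,7,'g_top.png'); crop(s,335,60,405,140,8,'g_scene.png')
go(.5236,.3405,.19,15)
S=sense();M=q2R(S['ee_rot']).as_matrix();p=S['tool_pos'];g=S['finger_gap']/2
for h in(-g,g,-g-.0125): print(h,((proj('scene',p+M@np.array([0,-.023,h]))-[334.5,59.5])*8).round(0))
```

```text
t 11.0 pos [0.5271 0.3309 0.1575] F [-0.7 -0.6 -0.3] gap 0.0941 yaw 14.33
d cm [-0.1  -3.25  1.02] n 0.8 turn [-0.0004 -0.0117  0.0017]
-0.047053167008947586 [[232. 314.]]
0.047053167008947586 [[319. 207.]]
-0.05955316700894758 [[219. 329.]]
```

View pics/g_scene.png

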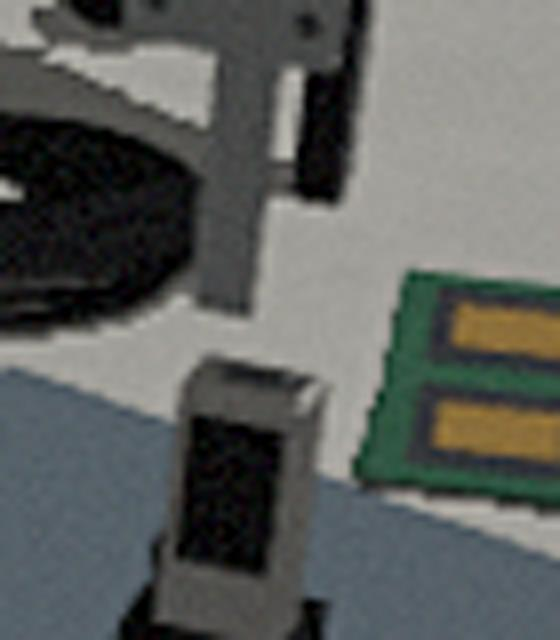

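View pics/g_top.png

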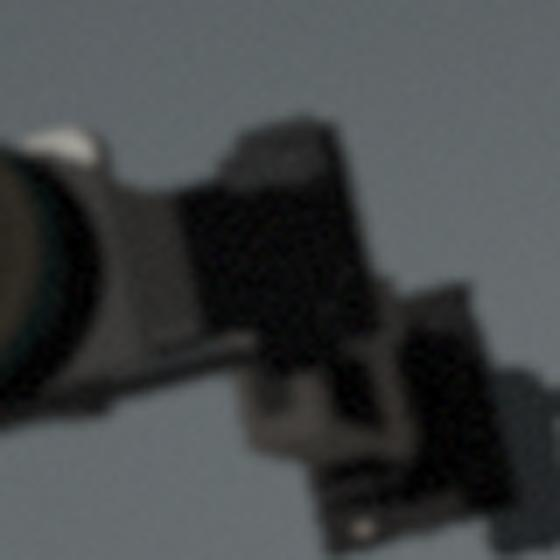

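Call:
{"op": "arm_command", "data": {"motion": "-0.1 1 0.5 0 -0.012 0; -0.1 2 1 0 -0.012 0; -0.1 3 1 0 -0.012 0; -0.1 3 1 0 -0.012 0; -0.1 3 1 0 -0.012 0"}}

```text
time: 11.42
tool_pos: [0.522, 0.3403, 0.1251]
ee_rot: [-0.701, 0.701, 0.092, -0.094]
wrist_force: [-0.3, -0.5, -1.3]
finger_gap: 0.0937
```

Run:
```python
from h import *
s=rd('scene'); t=rd('top'); crop(t,90,160,170,240,7,'g_top.png'); crop(s,335,60,405,140,8,'g_scene.png')
go(.5236,.3405,.19,15)
S=sense();M=q2R(S['ee_rot']).as_matrix();p=S['tool_pos'];g=S['finger_gap']/2
for h in(-g,g,-g-.0125): print(h,((proj('scene',p+M@np.array([0,-.026,h]))-[334.5,59.5])*8).round(0))
```

```text
t 11.52 pos [0.5229 0.3405 0.1263] F [-0.2 -0.3 -0.1] gap 0.0937 yaw 15.07
d cm [ 0.06 -6.37 -0.02] n 1.6 turn [ 0.0003  0.0012 -0.0001]
-0.046828601572848134 [[229. 380.]]
0.046828601572848134 [[311. 272.]]
-0.05932860157284814 [[218. 396.]]
```

View pics/g_scene.png

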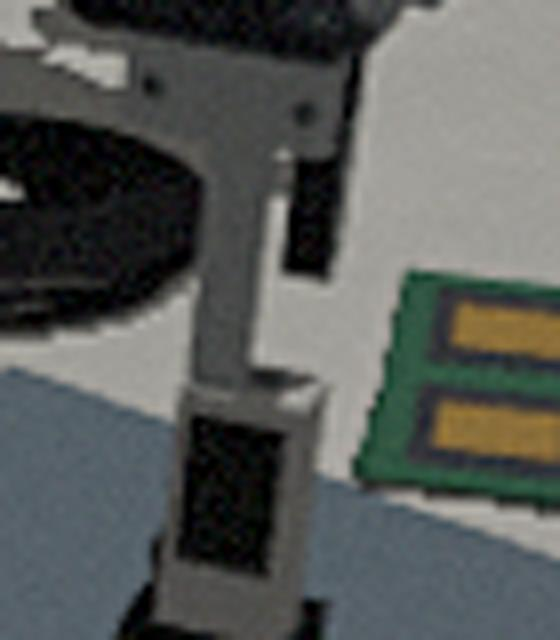

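View pics/g_top.png

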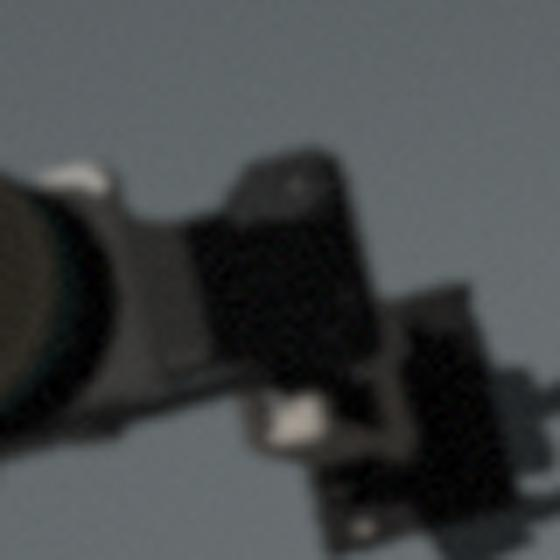

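Call:
{"op": "arm_command", "data": {"motion": "0 2 0 0 0 0; 0 4 0 0 0 0; 0 6 0 0 0 0; 0 7.5 0 0 0 0; 0 7.5 0 0 0 0"}}

```text
time: 11.93
tool_pos: [0.5211, 0.3393, 0.0488]
ee_rot: [-0.7, 0.702, 0.091, -0.094]
wrist_force: [-1.1, -1.0, -0.6]
finger_gap: 0.0938
```

Run:
```python
from h import *
s=rd('scene'); crop(s,335,60,405,150,8,'g_scene.png')
go(.5236,.3405,.04,15)
```

```text
t 11.98 pos [0.5221 0.34   0.0504] F [-0.1 -0.2  0.2] gap 0.094 yaw 15.06
d cm [0.16 1.04 0.01] n 0.3 turn [ 0.001   0.0011 -0.0024]
```

View pics/g_scene.png

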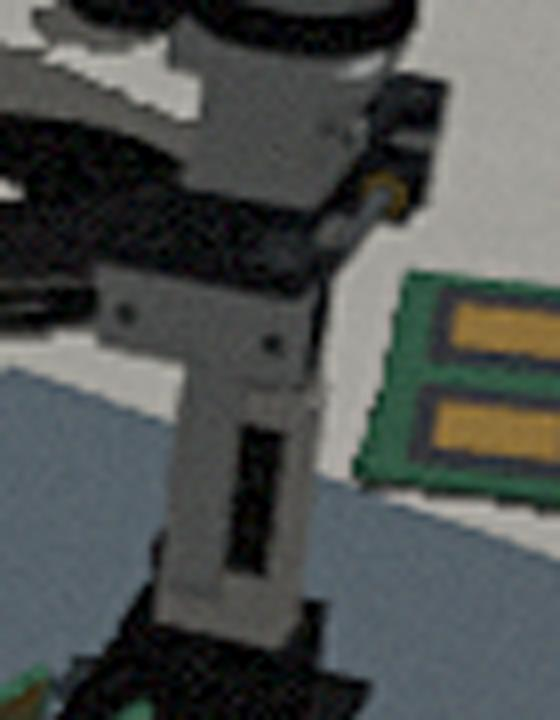

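Call:
{"op": "arm_command", "data": {"motion": "0.1 0.6 0 0 0 0; 0.1 0.6 0 0 0 0; 0.1 0.6 0 0 0 0; 0.1 0.6 0 0 0 0; 0.1 0.6 0 0 0 0", "grip": 0}}

```text
time: 12.4
tool_pos: [0.5242, 0.3413, 0.0461]
ee_rot: [0.701, -0.701, -0.093, 0.092]
wrist_force: [-0.4, -0.4, -0.0]
finger_gap: 0.0644
```

Call:
{"op": "arm_command", "data": {"motion": "0 0 0 0 0 0; 0 0 0 0 0 0; 0 0 0 0 0 0; 0 0 0 0 0 0; 0 0 0 0 0 0", "grip": -1}}

```text
time: 12.82
tool_pos: [0.5237, 0.3409, 0.0454]
ee_rot: [-0.701, 0.701, 0.093, -0.093]
wrist_force: [0.4, -0.2, -0.6]
finger_gap: 0.0312
```

Run:
```python
from h import *
s=rd('scene'); crop(s,335,60,405,150,8,'g_scene.png')
go(.5236,.3405,.04,15)
```

```text
t 12.87 pos [0.5237 0.3409 0.0454] F [-0.8  0.   0.6] gap 0.0302 yaw 15.08
d cm [-0.03  0.54 -0.04] n 0.1 turn [ 0.      0.0014 -0.    ]
```

View pics/g_scene.png

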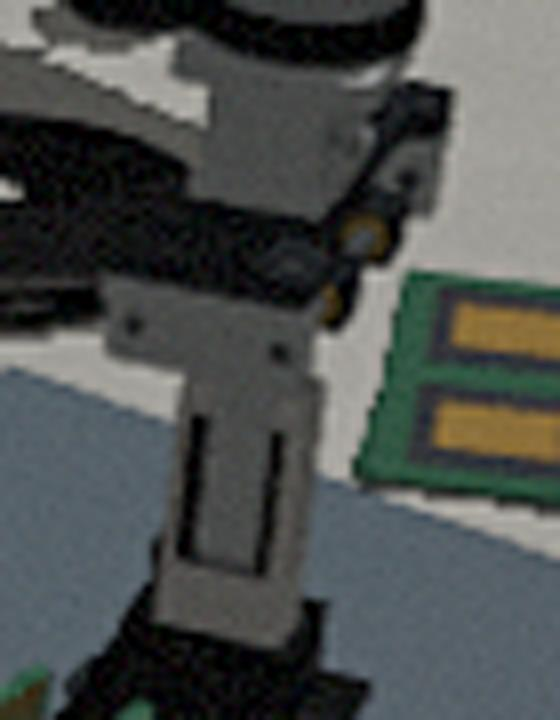

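Call:
{"op": "arm_command", "data": {"motion": "0 0 0 0 0 0; 0 0 0 0 0 0; 0 -0.5 0 0 0 0; 0 -1.5 0 0 0 0; 0 -3 0 0 0 0"}}

```text
time: 13.28
tool_pos: [0.5227, 0.3403, 0.075]
ee_rot: [-0.701, 0.701, 0.092, -0.094]
wrist_force: [-0.1, 0.1, -2.5]
finger_gap: 0.0299
```

Call:
{"op": "arm_command", "data": {"motion": "0 -2 0 0 0 0; 0 -5 0 0 0 0; 0 -8 0 0 0 0; 0 -11 0 0 0 0; 0 -13.5 0 0 0 0"}}

```text
time: 13.7
tool_pos: [0.5241, 0.3411, 0.2136]
ee_rot: [0.701, -0.701, -0.093, 0.092]
wrist_force: [0.8, 0.0, -1.7]
finger_gap: 0.0296
```

Run:
```python
from h import *
s=rd('scene'); crop(s,325,0,425,150,5,'g_scene.png')
go(.5165,-.09,.20,-8)
```

```text
t 13.75 pos [0.5268 0.3428 0.2185] F [0.8 0.9 1.5] gap 0.0299 yaw 15.07
d cm [-12.26   1.58 -41.53] n 10.6 turn [-0.0057  0.4026  0.0092]
```

View pics/g_scene.png

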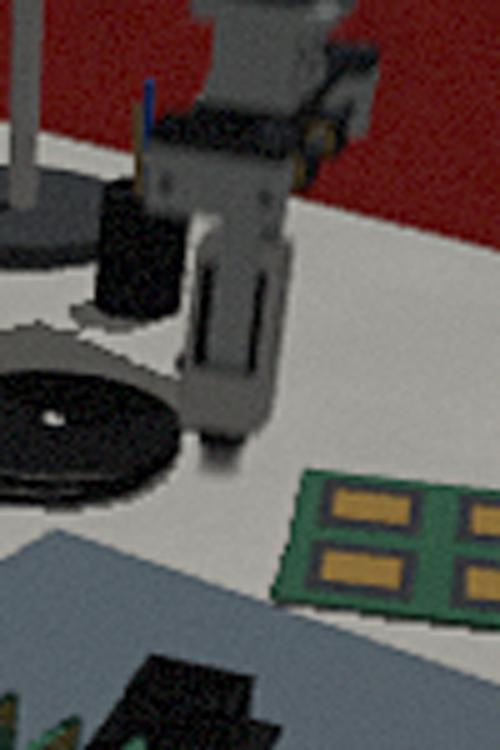

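Call:
{"op": "arm_command", "data": {"motion": "-0.5 0 -1.5 0 0.04 0; -1.4 0 -4.5 0 0.1 0; -2.4 0 -8 0 0.16 0; -3.4 0 -11.5 0 0.22 0; -4.4 0 -15 0 0.28 0"}}

```text
time: 14.17
tool_pos: [0.5199, 0.1832, 0.211]
ee_rot: [0.707, -0.707, 0.007, -0.007]
wrist_force: [0.8, -0.1, -1.7]
finger_gap: 0.0297
```

Run:
```python
from h import *
go(.5165,-.09,.20,-8)
```

```text
t 14.17 pos [0.5199 0.1832 0.211 ] F [ 0.8 -0.1 -1.7] gap 0.0297 yaw -1.1
d cm [  0.18   1.09 -27.32] n 6.7 turn [-0.0004  0.1205  0.0005]
```

Call:
{"op": "arm_command", "data": {"motion": "0 0 -3.5 0 0.03 0; 0 0 -7 0 0.06 0; 0.1 0 -10.5 0 0.09 0; 0.1 0 -14 0 0.12 0; 0.1 0 -17.5 0 0.12 0"}}

```text
time: 14.58
tool_pos: [0.5181, 0.0082, 0.2111]
ee_rot: [0.706, -0.705, 0.048, -0.049]
wrist_force: [1.2, -0.2, -1.0]
finger_gap: 0.0302
```

Run:
```python
from h import *
go(.5165,-.09,.20,-8)
```

```text
t 14.58 pos [0.5181 0.0082 0.2111] F [ 1.2 -0.2 -1. ] gap 0.0302 yaw -7.9
d cm [ 1.19  1.11 -9.74] n 2.4 turn [-0.0005  0.0018  0.0008]
```

Run:
```python
from meas import *
t=cv2.imread('pics/t7.png'); board('top',t,(280,200,318,255),.0256); crop(t,270,190,330,260,8,'g_top.png')
s=cv2.imread('pics/s6.png');
```

```text
top rect [493.7 -86.6] [ 52. 102.] 82.0
  gold [(np.int32(1123), array([ 0.5173, -0.0893])), (np.int32(1901), array([ 0.449 , -0.0803]))]
  centroid [ 0.4933 -0.0866]
```

View pics/g_top.png

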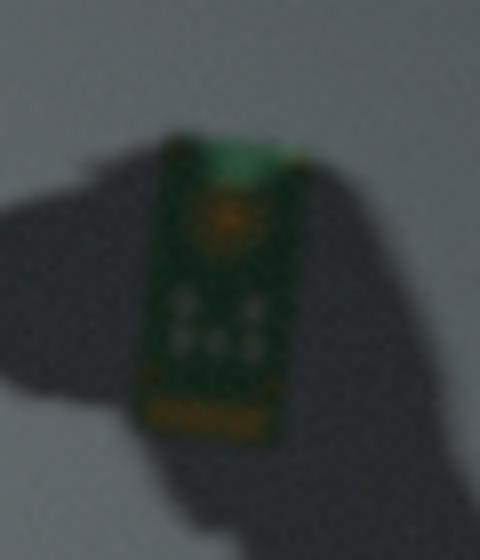

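Call:
{"op": "arm_command", "data": {"motion": "0.3 0 -3 0 0 0; 0.6 0 -5.5 0 0 0; 0.9 0 -7.5 0 0 0; 1.1 1 -9 0 0 0; 1.1 2 -9 0 0 0"}}

```text
time: 15.0
tool_pos: [0.5172, -0.0854, 0.1913]
ee_rot: [-0.705, 0.706, -0.049, 0.051]
wrist_force: [-0.1, -0.0, -1.3]
finger_gap: 0.0294
```

Call:
{"op": "arm_command", "data": {"motion": "0 2 0 0 0 0; 0 4 0 0 0 0; 0 4 0 0 0 0; 0 4 0 0 0 0; 0 4 0 0 0 0"}}

```text
time: 15.42
tool_pos: [0.5176, -0.0803, 0.1511]
ee_rot: [0.706, -0.705, 0.048, -0.048]
wrist_force: [-0.3, 0.4, -1.3]
finger_gap: 0.0298
```

Run:
```python
from h import *
go(.5168,-.0912,.12,-8)
S=sense(); M=q2R(S['ee_rot']).as_matrix(); print('tool y',M[:,1].round(4), S['dq'].round(3))
s=rd('scene'); crop(s,215,80,315,240,5,'g_scene.png')
```

```text
t 15.42 pos [ 0.5176 -0.0803  0.1511] F [-0.3  0.4 -1.3] gap 0.0298 yaw -7.79
d cm [ 0.07  3.11 -1.09] n 0.8 turn [-0.0003  0.0037  0.0009]
tool y [ 9.e-04  2.e-04 -1.e+00] [ 0.002 -0.012  0.005 -0.011 -0.    -0.003  0.003]
```

View pics/g_scene.png

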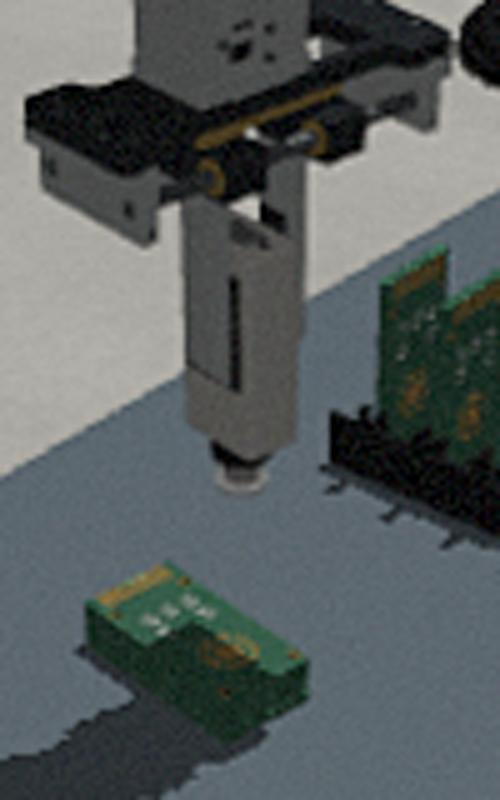

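Call:
{"op": "arm_command", "data": {"motion": "0.05 1.5 -0.5 0 0.004 0; 0.05 3 -1.1 0 0.004 0; 0.05 4.5 -1.1 0 0.004 0; 0.05 5.4 -1.1 0 0.004 0; 0.05 5.4 -1.1 0 0.004 0"}}

```text
time: 15.88
tool_pos: [0.5153, -0.0914, 0.0956]
ee_rot: [0.706, -0.705, 0.05, -0.049]
wrist_force: [0.2, 0.6, -1.4]
finger_gap: 0.0296
```

Call:
{"op": "arm_command", "data": {"motion": "0 0 0 0 0 0; 0 0 0 0 0 0"}}

```text
time: 16.05
tool_pos: [0.5169, -0.0918, 0.0973]
ee_rot: [0.705, -0.705, 0.049, -0.05]
wrist_force: [-0.1, 0.0, -0.8]
finger_gap: 0.0298
```

Run:
```python
from h import *
go(.5168,-.0912,.073,-8)
S=sense(); p=np.array(S['tool_pos']); nz=p[2]-.0454+.008
s=rd('scene'); crop(s,225,120,295,240,6,'g_scene.png')
print('nose pred z',nz,((proj('scene',[p[0],p[1],nz])-[224.5,119.5])*6).round(0))
print('land pred (tcp frame)',((proj('scene',[.5177,-.0914,.0256])-[224.5,119.5])*6).round(0))
```

```text
t 16.05 pos [ 0.5169 -0.0918  0.0973] F [-0.1  0.  -0.8] gap 0.0298 yaw -8.05
d cm [-0.02  2.43  0.06] n 0.6 turn [-0.0001 -0.0009  0.0017]
nose pred z 0.0599108382839109 [[218. 470.]]
land pred (tcp frame) [[221. 542.]]
```

View pics/g_scene.png

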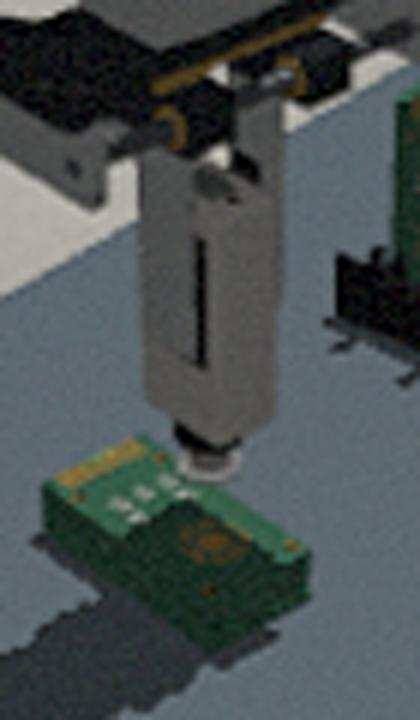

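Run:
```python
from h import *
go(.5168,-.0912,.073,-8)
s=rd('scene'); crop(s,240,180,285,225,16,'n.png')
S=sense(); p=np.array(S['tool_pos']); nz=p[2]-.0454+.008
a=np.linspace(0,2*np.pi,13)[:12]
for nm,c,r in(('nose',[p[0],p[1],nz],.012),):
    q=np.c_[c[0]+r*np.cos(a),c[1]+r*np.sin(a),np.full(12,c[2])]; u=(proj('scene',q)-[239.5,179.5])*16
    print(nm,u.min(0).round(0),u.max(0).round(0))
```

```text
t 16.1 pos [ 0.5169 -0.0919  0.0974] F [-0.3 -0.2 -1.6] gap 0.0297 yaw -8.05
d cm [-0.03  2.44  0.07] n 0.6 turn [-0.0001 -0.0008  0.002 ]
nose [258. 245.] [422. 341.]
```

View pics/n.png

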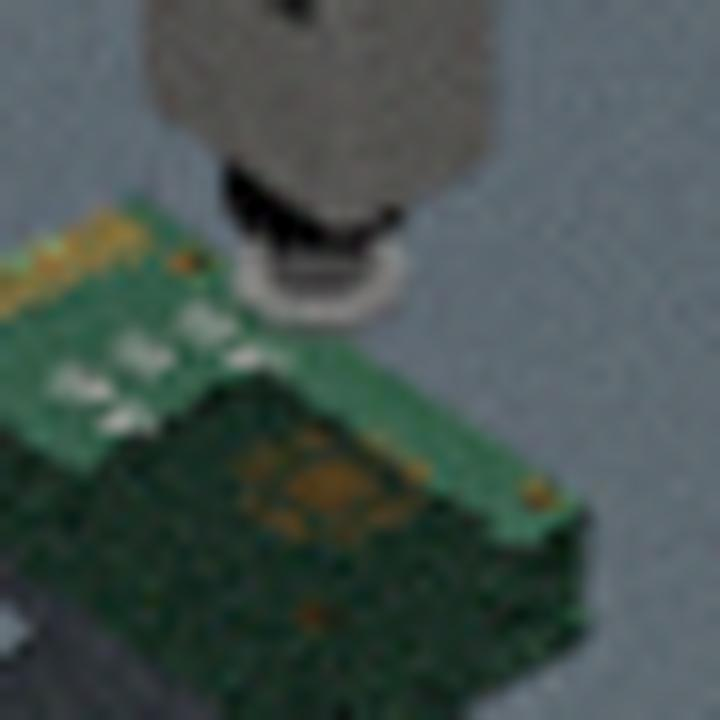

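Run:
```python
from h import *
S=sense(); p=np.array(S['tool_pos']); nz=p[2]-.0454+.008
n=ray('scene',np.array([[322,280]])/16+[239.5,179.5],nz)[0]; l=ray('scene',np.array([[338,485]])/16+[239.5,179.5],.0256)[0]
print(nz,n,l,n-l)
s=cv2.imread('pics/s6.png')  # earlier land after laying
```

```text
0.05990660339364638 [ 0.51281967 -0.09129606  0.0599066 ] [ 0.51659934 -0.09249312  0.0256    ] [-0.00377967  0.00119706  0.0343066 ]
```

Call:
{"op": "arm_command", "data": {"motion": "0.2 0.5 0 0 0 0; 0.2 1 0 0 0 0; 0.2 1.5 0 0 0 0; 0.2 1.5 0 0 0 0; 0.2 1.5 0 0 0 0"}}

```text
time: 16.57
tool_pos: [0.5174, -0.0922, 0.0808]
ee_rot: [0.705, -0.705, 0.05, -0.049]
wrist_force: [-0.2, 1.0, -0.9]
finger_gap: 0.0302
```

Run:
```python
from h import *
go(.5188,-.0918,.073,-8)
s=rd('scene'); crop(s,240,185,285,230,16,'n.png')
S=sense(); p=np.array(S['tool_pos']); nz=p[2]-.0454+.008; print(nz)
t=rd('top'); crop(t,250,170,340,260,6,'g_top.png')
```

```text
t 16.57 pos [ 0.5174 -0.0922  0.0808] F [-0.2  1.  -0.9] gap 0.0302 yaw -8.07
d cm [0.13 0.78 0.05] n 0.2 turn [-0.     -0.0013 -0.0013]
0.04366350612644998
```

View pics/n.png

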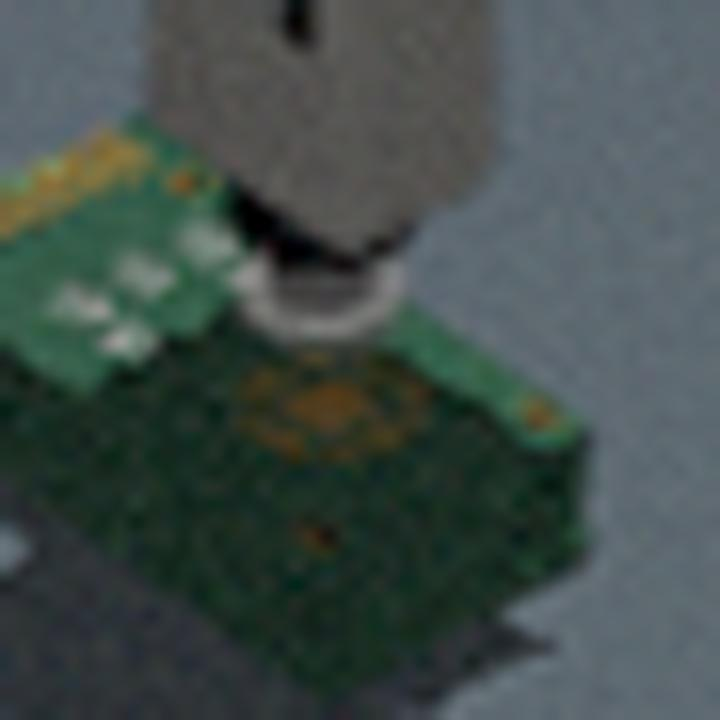

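View pics/g_top.png

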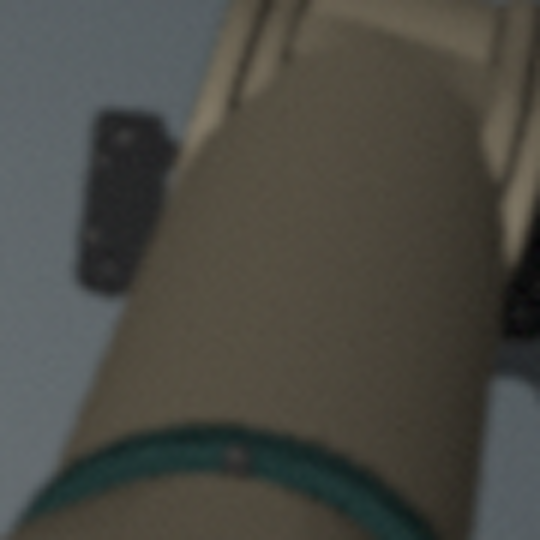

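Run:
```python
from h import *
S=sense(); p=np.array(S['tool_pos']); print(S['time'],p)
for nz in(.0437,.0457):
    n=ray('scene',np.array([[324,295]])/16+[239.5,184.5],nz)[0]; l=ray('scene',np.array([[335,405]])/16+[239.5,184.5],.0256)[0]
    print(nz,n,l,n-l)
```

```text
16.6667 [ 0.51785476 -0.09227425  0.08124077]
0.0437 [ 0.51357276 -0.09192001  0.0437    ] [ 0.51626869 -0.09277885  0.0256    ] [-0.00269594  0.00085883  0.0181    ]
0.0457 [ 0.51539716 -0.09395531  0.0457    ] [ 0.51626869 -0.09277885  0.0256    ] [-0.00087153 -0.00117647  0.0201    ]
```

Call:
{"op": "arm_command", "data": {"motion": "0 0 0 0 0 0; 0 0 0 0 0 0; 0 0 0 0 0 0"}}

```text
time: 16.92
tool_pos: [0.5181, -0.0922, 0.0815]
ee_rot: [0.705, -0.705, 0.05, -0.05]
wrist_force: [-1.0, -0.8, -0.9]
finger_gap: 0.0297
```

Call:
{"op": "arm_command", "data": {"motion": "0.1 0.3 0 0 0 0; 0.1 0.6 0 0 0 0; 0.1 0.85 0 0 0 0; 0.1 0.85 0 0 0 0; 0.1 0.85 0 0 0 0"}}

```text
time: 17.33
tool_pos: [0.5186, -0.0923, 0.0725]
ee_rot: [0.705, -0.705, 0.05, -0.049]
wrist_force: [1.6, 0.0, -1.5]
finger_gap: 0.03
```

Call:
{"op": "arm_command", "data": {"motion": "0 0 0 0 0 0; 0 0 0 0 0 0; 0 0 0 0 0 0; 0 0 0 0 0 0; 0 0 0 0 0 0"}}

```text
time: 17.75
tool_pos: [0.519, -0.0924, 0.0729]
ee_rot: [0.705, -0.705, 0.05, -0.05]
wrist_force: [0.6, -0.5, -1.3]
finger_gap: 0.03
```

Run:
```python
from h import *
go(.5185,-.0918,.073,-8)
s=rd('scene'); cv2.imwrite('pics/s9.png',s); crop(s,240,185,285,230,16,'n.png'); crop(s,215,100,305,240,5,'g_scene.png')
S=sense(); p=np.array(S['tool_pos']); print(p[2]-.0454+.008, q2R(S['ee_rot']).as_matrix()[:,1].round(4))
```

```text
t 17.75 pos [ 0.519  -0.0924  0.0729] F [ 0.6 -0.5 -1.3] gap 0.03 yaw -8.07
d cm [-0.05 -0.01  0.05] n 0.0 turn [-0.     -0.0012  0.0001]
0.035507185659287496 [ 1.e-04  0.e+00 -1.e+00]
```

View pics/n.png

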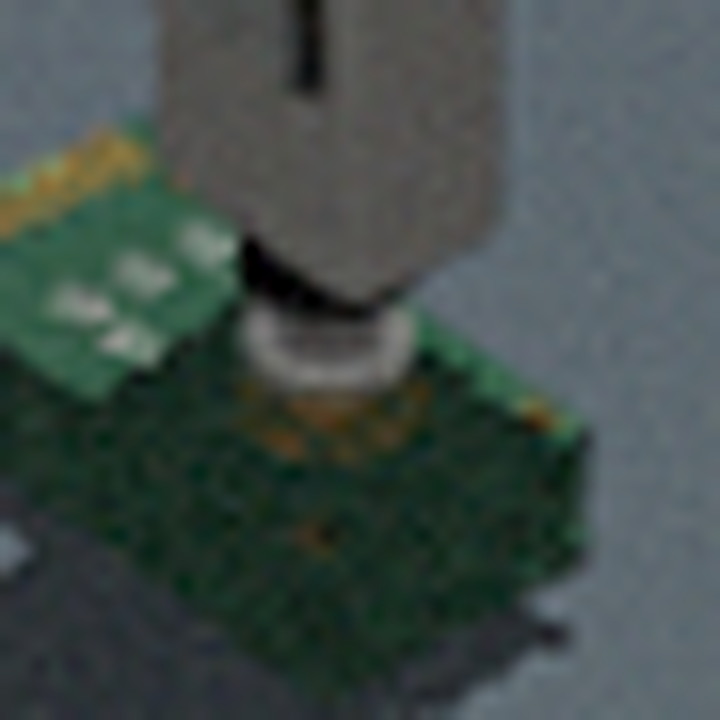

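View pics/g_scene.png

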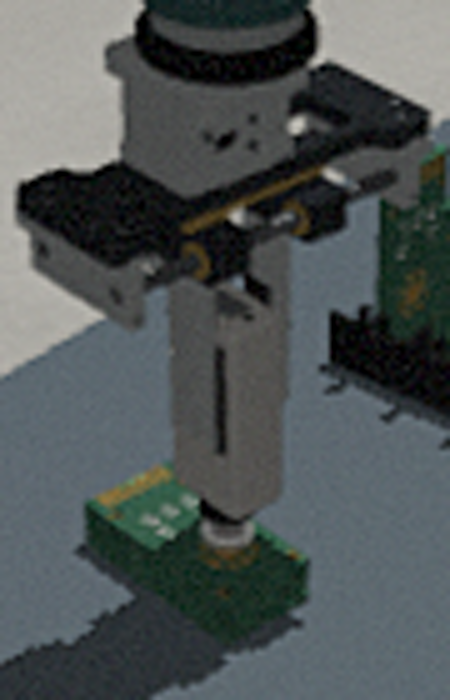

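Run:
```python
from h import *
n=ray('scene',np.array([[330,348]])/16+[239.5,184.5],.0355)[0]; l=ray('scene',np.array([[335,406]])/16+[239.5,184.5],.0256)[0]
print((n-l).round(4)); print(sense()['dq'].round(4),sense()['wrist_force'].round(1))
```

```text
[-0.001   0.0002  0.0099]
[ 0.0005  0.0014 -0.0006  0.0016  0.0012 -0.0013  0.0027] [ 0.1 -0.1 -1.3]
```

The nose measures about 1 mm off the pattern's centre and 10 mm above it, upright and still. I'm handing in.

```bash
python3 -c "
from cell import *
print(finish_job())"
```

```text
the job is handed in; nothing more can be done
None
```

The loose green board is on the pile, and I handed the job in with the microscope held still over its land pattern. The hand-in reports no verdict. The robot's clock stood at about 18 s of the 72 s allowed.

**Board:** I gripped it across its width, set it down with about 5 N of contact force, and released it. Afterwards its land pattern and edge fingers were within about 1–2 mm of the old top board's in both cameras. The two lay the same way round, and I saw no measurable turn between them.

**Microscope:** I gripped it on its pads (opening 30 mm) and lifted it straight out. Its nose passed about 60 mm above the standing boards, and I saw no sign of contact.

**Last checks before handing in:**

| Check | Reading |
|---|---|
| Nose offset from pattern centre (scene camera) | about 1 mm |
| Nose height above the pattern | about 10 mm |
| Yaw of tool / board | −8.1° / −8° |
| Tool axis | vertical to within about 0.01° |
| Arm | still |
| Wrist force | about −1.3 N vertical, in line with the microscope's weight |

**What disagreed:**
- **Tip height:** The reported tool position lay 22–26 mm below where the finger tips appeared in the pictures. I set all heights from the pictures and from contact instead.
- **Camera bias:** The two cameras differed by 2–4 mm in y. I worked from differences within one camera or from the tool's position.
- **Nose position:** While I was lowering the microscope, the scene camera and the tool position disagreed by up to 3 mm along x. I settled on a position between them. The top camera could not see the nose because the arm was in the way, so the final offset rests on the scene camera alone and could be about 2 mm out.
- **Nose height:** It assumes the microscope did not slip in the grip.

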